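# Clear away the tea things: trivets over the rail, spoon and tin in their slots

### The arm

A 6-joint arm with a two-finger parallel gripper is mounted at the origin on the work surface. World frame = base frame: x ahead of the robot, y to its left, z up, the work surface at z = 0. Lengths are in m, angles in degrees, forces in N, time in s.
With the tool pointing down it reaches from about 0.375 to 0.9 m from the base axis. Payload 3.1 kg.
Tool frame: the origin (TCP) lies at the very end of the fingers, on their centre line; the grasp point (between the pads) lies 19 mm behind it (bot.tcp_to_grasp is the distance from the TCP to the grasp point, in m); z points along the fingers, y is the line along which they close (so a half turn about z gives the same grasp; the last joint's range is limited). The gripper opens to 87 mm and grips with 3 to 60 N. Pads are 19 mm wide; open, the fingers measure 117 mm over their backs; the gripper's body (75 mm by 190 mm) begins 51 mm behind the grasp point.
Start: joints at [-83.394, 30.224, 82.088, -0, 67.689, -10.227], TCP at [0.181, -0.598, 0.223] pointing down, gripper open.
Joint ranges: [-176.69, 176.69], [-43.24, 126.21], [12.49, 139.97], [-82, 262], [0, 151.66], [-163.58, 163.58]. Speed limits (degrees/s): [159.86, 159.86, 180, 180, 180, 180].

### API

Orientations are given as a 3x3 rotation matrix whose columns are the frame's x, y, z axes.
In Python, from rig import telemetry, capture, camera_info, job, bot gives the robot as it stands. The module is installed in compiled form; this text tells all that it offers.
- The arm moves only by the tool carry_out, never from a script. Its argument "deltas" is a list that holds one entry, the list of rows, each a list of 7 numbers: the shift along the tool's x, y, z scaled (see below), then the turn, a rotation vector about the tool's x, y, z scaled (see below), then the closure, from -1 (fully open) to 1 (shut). In form: [[[dx, dy, dz, ax, ay, az, claw], ...]]. A call has exactly 10 rows; each row is the pose to reach, as a shift and turn from the pose commanded when the call began, along the tool's axes at that moment, turning the shorter way round; what a row does not reach only later rows make up. The controller multiplies each number of a shift by 15 cm and each number of a turn by 360 degrees. A row lasts 1/12 s, in which the tool goes at most 41.7 mm and 7.16 degrees, less where a joint would pass 70% of its speed; a pose out of reach is approached as far as the arm can. A call with a number of a shift or a turn outside -1 to 1 is refused whole. A call with a gripper value outside its range is refused whole. The fingers move at their own pace and stop on an object; the grip force is fixed at half the most. Time passes only in rows, so rows that repeat a pose let the fingers close, or fill a call up. It gives the time, the measured TCP pose, the force, the opening and the grip force at its end, in the units of the state.
- telemetry.read_state(): the state, without advancing time (a new reading comes with each control period).
- capture(name): name is "side" or "top" or "wrist"; returns the picture (420x560x3 uint8, red, green, blue); there is no depth.
- camera_info(name): a dict with "mtx" (3x3 intrinsics, pixels), "cam_to_world" (4x4, takes a point from camera to world coordinates); the wrist camera has in their place "T_tool_cam" (4x4, takes a point from camera to tool coordinates, whose origin is the TCP and whose axes are the flange's). Camera axes: x right, y down, z forward; pixel columns grow to the right and rows downward; lengths in m; the calibration is good to about 2 mm. A picture is of the moment at which its call begins: read the wrist's pose just before it. camera_info takes no time and is no camera call.
- job.hand_in(): hands the job in; it is judged then, once.
The state is a dict: "time_s": time; "joint_positions": joint angles; "qvel": joint speeds; "tau": joint torques, N m; "position": TCP position; "tcp_rot": TCP orientation; "force": force on the tool from outside, world axes, zero at the start; "moment": the same for the moment, N m; "opening": opening from 0.0 (shut) to 1.0 (fully open); "grasp_force": force on a finger pad.
Only numpy, scipy, OpenCV 4.12 (cv2) and the standard library are available. Lean on these libraries where they do the work, as an engineer would, in place of code of your own. Each camera call takes 0.05 s, during which the arm holds its last target. There are 200 camera calls.

### The job

Swing the lamp arm out to the left, well clear of the rail, then hang every bridge trivet over the rail's bar, one leg on each side; only when all of them hang there, swing the lamp back to its stop over the rail. Along the way, in any order, lay the olive wood spoon flat in its own slot (spoon sign) and stand the stainless tin upright in its own (square sign), and leave the teapot, glasses, sugar bowl and tea jar where they stand.

Things in the scene. Friction and masses are not known exactly. Their poses are not given: they have to be found in the camera images.
- trivet0: Bridge trivet of hard dark grey silicone: stiff inverted U standing on two legs, 52 mm wide over the legs (its x), 60 mm long (its y), 60 mm high; all walls 6 mm, 40 mm clear between the legs. Grip across the legs (along x). Origin: between the feet, at their underside; z up. Two to four identical trivets are present, the rest absent (None).
- trivet0_crown (a point): trivet0: centre of the underside of its top plate (54 mm above its origin); this face rests on the bar when hung
- trivet1: Bridge trivet of hard dark grey silicone: stiff inverted U standing on two legs, 52 mm wide over the legs (its x), 60 mm long (its y), 60 mm high; all walls 6 mm, 40 mm clear between the legs. Grip across the legs (along x). Origin: between the feet, at their underside; z up. Same as trivet0.
- trivet1_crown (a point): trivet1: centre of the underside of its top plate (54 mm above its origin); this face rests on the bar when hung
- trivet2: Bridge trivet of hard dark grey silicone: stiff inverted U standing on two legs, 52 mm wide over the legs (its x), 60 mm long (its y), 60 mm high; all walls 6 mm, 40 mm clear between the legs. Grip across the legs (along x). Origin: between the feet, at their underside; z up. Same as trivet0.
- trivet2_crown (a point): trivet2: centre of the underside of its top plate (54 mm above its origin); this face rests on the bar when hung
- trivet3: Bridge trivet of hard dark grey silicone: stiff inverted U standing on two legs, 52 mm wide over the legs (its x), 60 mm long (its y), 60 mm high; all walls 6 mm, 40 mm clear between the legs. Grip across the legs (along x). Origin: between the feet, at their underside; z up. Same as trivet0.
- trivet3_crown (a point): trivet3: centre of the underside of its top plate (54 mm above its origin); this face rests on the bar when hung
- rail_mid (a point): The steel rail: a fixed horizontal round bar of 14 mm diameter and 420 mm length along this point's y, on a post at each end; this point is the middle of the bar's axis, 130 mm above the table. x across the bar, z up. A hung trivet's crown is 7 mm above this height, its x across the bar
- lamp_arm (a joint): Brass lamp's level swing arm, on a post behind the rail's left end. 0 rad = at its stop over the rail; grows as it swings clockwise from above, towards the robot, then out to the left, to 2.2 rad; stays where left. 0.23 m long, about 0.24 m up; 84 mm wide shade under its end (underside 198 mm up). Clear of the rail beyond 1.2 rad, back over it below 0.3 rad
- lamp_pin (a point): Upright round dark wooden pin (18 mm diameter) on top of the lamp's shade, to swing the arm by; this point lies on its axis, 18 mm below its top (top at 293 mm above the table, it is free for 35 mm above the arm)
- lamp_hinge (a point): Point on the vertical hinge axis of the lamp arm, at the height of lamp_pin
- spoon: Short olive wood spoon lying flat, 150 mm long along its x, bowl towards +x (44 mm wide, 14 mm high), handle 14 mm wide and 16 mm high from x = -75 mm to +37 mm. Origin: middle of its length, on the underside
- spoon_slot_floor (a point): Centre of the floor of the spoon's slot: a fixed dark wooden tray whose recess is 168 mm long along this point's y, 66 mm wide along x; floor 4 mm and rim 12 mm above the table; brass label tab with a spoon sign at its -x side
- tin: Square stainless tin with a press-button lid latch, 58 mm by 58 mm over the lid (56 mm below), 73 mm high (77 mm with the button), standing upright. Origin: centre of its underside
- tin_slot_floor (a point): Centre of the floor of the tin's slot: a fixed dark wooden tray with a 78 mm square recess; floor 4 mm and rim 12 mm above the table; brass label tab with a square sign at its -x side
- teapot: white ceramic teapot, 140 mm across and 127 mm high (plus spout and handle), back left; leave alone. Origin: centre of its underside
- glass0: pink glass tumbler, 68 mm across, 75 mm high, standing in front of the rail, right of the trivets; leave alone. Origin: centre of its underside
- glass1: pink glass tumbler, same size, behind the rail; leave alone
- glass2: pink glass tumbler, same size, behind the rail; leave alone
- sugar: white ceramic sugar bowl, 90 mm across, 55 mm high, at the right; leave alone
- tea_jar: amber glass tea jar with a cap, 70 mm across, 120 mm high, back right; leave alone
Not all that is in view belongs to the job. What is shaped like the trivet0 but blue or red is not meant.

How it is judged (in metres and radians):
On the way, in this order (a step that is already met when the one before it is completed fails the run):
1. the lamp arm is swung clear of the rail (beyond 1.2 rad) (value of joint lamp_arm above 1.2 rad), for 0.2 s.
2. with the lamp clear, every present trivet hangs astride the bar, let go of and at rest (value of joint lamp_arm above 1.2 rad and x of trivet0_crown in the frame of rail_mid between -0.02 and 0.02 m and y of trivet0_crown in the frame of rail_mid between -0.185 and 0.185 m and z of trivet0_crown in the frame of rail_mid between 0.002 and 0.016 m and angle between each of trivet0, trivet1, trivet2, trivet3's own z axis and vertical below 0.35 rad and linear speed of each of trivet0, trivet1, trivet2, trivet3 below 0.05 m/s and contact force between the fingers and trivet0 below 0.3 N and x of trivet1_crown in the frame of rail_mid between -0.02 and 0.02 m and y of trivet1_crown in the frame of rail_mid between -0.185 and 0.185 m and z of trivet1_crown in the frame of rail_mid between 0.002 and 0.016 m and contact force between the fingers and trivet1 below 0.3 N and x of trivet2_crown in the frame of rail_mid between -0.02 and 0.02 m and y of trivet2_crown in the frame of rail_mid between -0.185 and 0.185 m and z of trivet2_crown in the frame of rail_mid between 0.002 and 0.016 m and contact force between the fingers and trivet2 below 0.3 N and x of trivet3_crown in the frame of rail_mid between -0.02 and 0.02 m and y of trivet3_crown in the frame of rail_mid between -0.185 and 0.185 m and z of trivet3_crown in the frame of rail_mid between 0.002 and 0.016 m and contact force between the fingers and trivet3 below 0.3 N), for 0.3 s.
3. the lamp arm is swung back over the rail (below 0.3 rad) (value of joint lamp_arm below 0.3 rad), for 0.2 s.
At the end, for the whole second after the job is handed in: Every present trivet hangs astride the bar at rest (crown within 20 mm of the bar's axis line and resting on it, between the posts, tilted under 0.35 rad); the spoon lies flat on the floor of its slot, the tin stands upright on the floor of its own; the lamp arm is below 0.3 rad (x of trivet0_crown in the frame of rail_mid between -0.02 and 0.02 m and y of trivet0_crown in the frame of rail_mid between -0.185 and 0.185 m and z of trivet0_crown in the frame of rail_mid between 0.002 and 0.016 m and angle between each of trivet0, trivet1, trivet2, trivet3's own z axis and vertical below 0.35 rad and linear speed of each of trivet0, trivet1, trivet2, trivet3 below 0.05 m/s and contact force between the fingers and trivet0 below 0.3 N and x of trivet1_crown in the frame of rail_mid between -0.02 and 0.02 m and y of trivet1_crown in the frame of rail_mid between -0.185 and 0.185 m and z of trivet1_crown in the frame of rail_mid between 0.002 and 0.016 m and contact force between the fingers and trivet1 below 0.3 N and x of trivet2_crown in the frame of rail_mid between -0.02 and 0.02 m and y of trivet2_crown in the frame of rail_mid between -0.185 and 0.185 m and z of trivet2_crown in the frame of rail_mid between 0.002 and 0.016 m and contact force between the fingers and trivet2 below 0.3 N and x of trivet3_crown in the frame of rail_mid between -0.02 and 0.02 m and y of trivet3_crown in the frame of rail_mid between -0.185 and 0.185 m and z of trivet3_crown in the frame of rail_mid between 0.002 and 0.016 m and contact force between the fingers and trivet3 below 0.3 N and x of spoon in the frame of spoon_slot_floor between -0.025 and 0.025 m and y of spoon in the frame of spoon_slot_floor between -0.02 and 0.02 m and z of spoon in the frame of spoon_slot_floor between -0.004 and 0.005 m and angle between spoon's own z axis and vertical below 0.12 rad and angle between the x axis of spoon and the y axis of spoon_slot_floor, either way round below 0.35 rad and linear speed of each of spoon, tin below 0.03 m/s and x of tin in the frame of tin_slot_floor between -0.016 and 0.016 m and y of tin in the frame of tin_slot_floor between -0.016 and 0.016 m and z of tin in the frame of tin_slot_floor between -0.004 and 0.005 m and angle between tin's own z axis and vertical below 0.08 rad and value of joint lamp_arm below 0.3 rad); the robot touches nothing.
It fails at once if a bystander (teapot, glass, sugar bowl, tea jar) is pushed more than 40 mm or tipped (distance of any of teapot, glass0, glass1, glass2, sugar, tea_jar from where it was at the start of the episode above 0.04 m or angle between any of teapot, glass0, glass1, glass2, sugar, tea_jar's own z axis and vertical above 0.5 rad).
Of trivet0, trivet1, trivet2, trivet3 only 2 to 4 are there at a start; the rules pass over those that are not, and their reading is None.
At some moment in a run one of tin, spoon may be knocked a few centimetres aside while the robot is not near it.
It also fails if it takes over 210 s, if anything falls off the work surface, if the arm or the gripper's body presses on something with over 40 N, if the wrist force passes 120 N, or if a joint passes its speed limit or range.

## Working session

There is one attempt and no reset: what is moved stays moved. The work goes in short steps, Python scripts to look and compute and a tool call to move; the robot and the scene stay as the last step left them, time stands still between calls to the robot, and variables do not carry over. Pictures are saved under pics/ and viewed, at most 14 in all, crops included, and the job is handed in when it is done.

Besides the shell and the picture viewer there is one more tool, called as name(argument=value, ...), one argument or row to a line, values as JSON. carry_out: Moves the arm, as the interface text tells. Its arguments: {"type":"object","properties":{"deltas":{"type":"array","items":{"type":"array","items":{"type":"array","items":{"type":"number"}}}}},"required":["deltas"]}

```bash
mkdir -p pics; python3 - <<'E'
from rig import telemetry,capture,camera_info,bot
import cv2,numpy as np
np.set_printoptions(precision=4,suppress=True)
for n in("side","top","wrist"):
    im=capture(n);cv2.imwrite(f"pics/{n}0.png",cv2.cvtColor(im,cv2.COLOR_RGB2BGR))
    print(n,{k:(np.array(v) if not isinstance(v,str) else v) for k,v in camera_info(n).items()})
s=telemetry.read_state();print(s);print(bot.tcp_to_grasp)
E
```

```text
side {'mtx': array([[536.8103,   0.    , 281.1324],
       [  0.    , 536.8103, 201.7595],
       [  0.    ,   0.    ,   1.    ]]), 'cam_to_world': array([[-0.9009, -0.2412,  0.3609, -0.0485],
       [-0.4333,  0.4516, -0.7799,  1.2972],
       [ 0.0251, -0.859 , -0.5113,  1.0615],
       [ 0.    ,  0.    ,  0.    ,  1.    ]])}
top {'mtx': array([[466.542 ,   0.    , 279.353 ],
       [  0.    , 466.542 , 206.5702],
       [  0.    ,   0.    ,   1.    ]]), 'cam_to_world': array([[-0.0299, -0.9795,  0.199 ,  0.2929],
       [-0.9996,  0.0293, -0.0059, -0.0466],
       [-0.0001, -0.1991, -0.98  ,  1.4156],
       [ 0.    ,  0.    ,  0.    ,  1.    ]])}
wrist {'mtx': array([[353.3445,   0.    , 291.1582],
       [  0.    , 353.3445, 207.5853],
       [  0.    ,   0.    ,   1.    ]]), 'T_tool_cam': array([[-0.0004, -0.9678, -0.2516,  0.0679],
       [ 1.    , -0.0005,  0.0002, -0.0006],
       [-0.0003, -0.2516,  0.9678, -0.1637],
       [ 0.    ,  0.    ,  0.    ,  1.    ]])}
{'time_s': 0.15, 'joint_positions': array([-83.3953,  30.2663,  82.1394,  -0.0003,  67.69  , -10.2282]), 'qvel': array([-0.0485, -0.2123, -0.2485, -0.0141, -0.1178,  0.0668]), 'tau': array([ -0.    , -44.0431, -17.6843,   0.0633,   0.0553,  -0.0001]), 'position': array([ 0.1809, -0.5976,  0.2218]), 'tcp_rot': array([[ 0.9572,  0.2896, -0.0002],
       [ 0.2896, -0.9572,  0.0017],
       [ 0.0003, -0.0016, -1.    ]]), 'force': array([-0.3973,  0.1236, -0.0679]), 'moment': array([-0.0672, -0.0022,  0.0018]), 'grasp_force': 0.0, 'opening': 1.0018888451873829}
0.0187
```

View pics/top0.png

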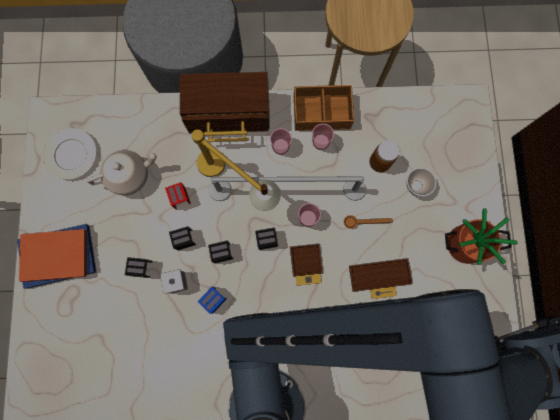

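View pics/side0.png

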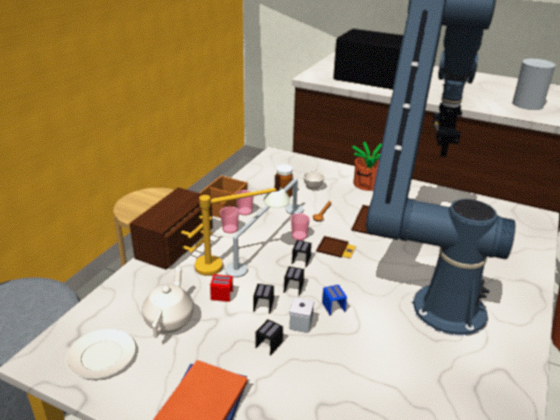

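Top view: dark trivet candidates are at (181,238), (220,252), (266,238) and (138,267). The blue one (212,300) and red one (177,195) are decoys. The tin is at (173,282), the spoon at (370,221), the square tray at (307,262), the long tray at (381,275), and the lamp pin at (264,188). I'll confirm in one enlarged crop.

```bash
cat > h.py <<'E'
from rig import telemetry,capture,camera_info,bot
import cv2,numpy as np
np.set_printoptions(precision=4,suppress=True)
def cam(n,s=None):
    c=camera_info(n);K=np.array(c['mtx'])
    if n!='wrist': return K,np.array(c['cam_to_world'])
    s=s or telemetry.read_state();T=np.eye(4);T[:3,:3]=s['tcp_rot'];T[:3,3]=s['position']
    return K,T@np.array(c['T_tool_cam'])
def ray(C,p):
    K,T=C;d=T[:3,:3]@np.linalg.solve(K,[p[0],p[1],1]);return T[:3,3],d/np.linalg.norm(d)
def onz(C,p,z):
    o,d=ray(C,p);return o+d*(z-o[2])/d[2]
def tri(*cp):
    A=0;b=0
    for C,p in cp:
        o,d=ray(C,p);M=np.eye(3)-np.outer(d,d);A=A+M;b=b+M@o
    x=np.linalg.solve(A,b);return x,[np.linalg.norm(np.cross(ray(C,p)[1],x-ray(C,p)[0])) for C,p in cp]
def proj(C,X):
    K,T=C;q=K@(T[:3,:3].T@(np.array(X)-T[:3,3]));return q[:2]/q[2]
def to_tool(X,yaw=None):
    """TCP target X (world) -> shift numbers; yaw: wanted world yaw (deg) of tool y axis (mod 180), tool down"""
    s=telemetry.read_state();R=s['tcp_rot'];d=R.T@(np.array(X)-s['position'])/0.15
    print('pos',s['position'],'shift',np.round(d,3),'q6',s['joint_positions'][5])
    if yaw is not None:
        cur=np.degrees(np.arctan2(R[1,1],R[0,1]));t=(yaw-cur+90)%180-90
        # tool z down: +world yaw = -tool z turn
        print('turn z deg',-t,'num',-t/360,'tilt',R[:,2])
def save(n,k,crop=None,f=1,dots=()):
    im=cv2.cvtColor(capture(n),cv2.COLOR_RGB2BGR)
    if crop: im=im[crop[1]:crop[3],crop[0]:crop[2]]
    cv2.imwrite(f'pics/{k}.png',cv2.resize(im,None,fx=f,fy=f,interpolation=cv2.INTER_CUBIC))
E
python3 - <<'E'
import cv2,numpy as np
a=cv2.imread('pics/top0.png')[120:320,100:440];cv2.imwrite('pics/topc.png',cv2.resize(a,None,fx=2.3,fy=2.3,interpolation=cv2.INTER_CUBIC))
E
```

```text
(no output)
```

View pics/topc.png

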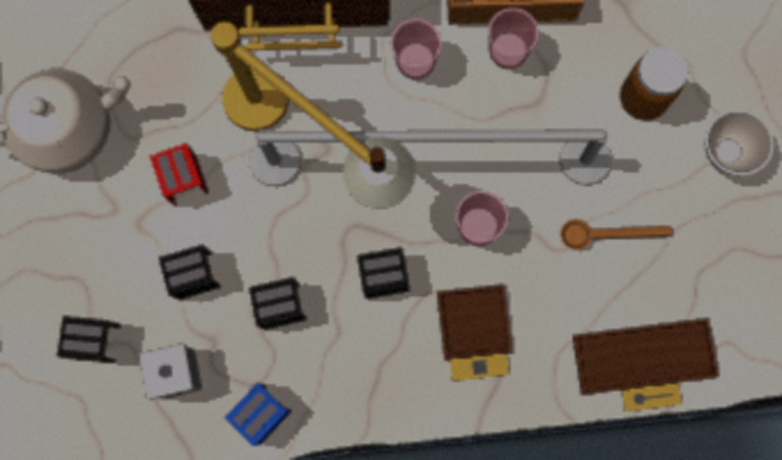

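The crop confirms it. Four dark grey U trivets stand at full-image pixels ~(181,238), (220,251), (266,238) and (137,267), the only ones of the meant colour. The tin's button is at (172,281) and the spoon's bowl at (350,222). The square-sign tray is at (307,260) and the spoon-sign tray at (381,275). Next I measure by masks, using both views.

```bash
python3 - <<'E'
from h import *
for n in('top','side'):
    im=cv2.imread(f'pics/{n}0.png');C=cam(n);hsv=cv2.cvtColor(im,cv2.COLOR_BGR2HSV)
    roi=np.zeros(im.shape[:2],np.uint8)
    if n=='top': roi[180:330,100:420]=255
    else: roi[170:370,230:400]=255
    mx=im.max(2)
    dark=cv2.inRange(mx,0,48)&roi
    brown=((im[:,:,2]>im[:,:,0].astype(int)+25)&(mx<110)).astype(np.uint8)*255&roi
    wood=cv2.inRange(hsv,(5,130,70),(18,255,255))&roi
    print(n)
    for nm,m in(('dark',dark),('brown',brown),('wood',wood)):
        for c in cv2.findContours(m,cv2.RETR_EXTERNAL,cv2.CHAIN_APPROX_NONE)[0]:
            if cv2.contourArea(c)<60: continue
            r=cv2.minAreaRect(c);b=cv2.boundingRect(c)
            print(nm,np.round(r[0],1),np.round(r[1],1),round(r[2],1),b,cv2.contourArea(c))
            if n=='top':print('   ',[np.round(onz(C,p,.01)[:2],3).tolist() for p in cv2.boxPoints(r)])
E
```

```text
top
dark [322.7 310.2] [  7.4 194.6] 83.8 (226, 296, 194, 27) 763.0
    [[0.252, 0.113], [0.296, -0.46], [0.275, -0.46], [0.231, 0.11]]
dark [138.  267.4] [24.2 17.4] 8.1 (125, 258, 27, 19) 309.0
    [[0.386, 0.412], [0.437, 0.407], [0.425, 0.335], [0.374, 0.341]]
dark [220.2 251.8] [18.8 20.7] 77.0 (209, 241, 24, 22) 337.5
    [[0.466, 0.164], [0.479, 0.103], [0.423, 0.091], [0.411, 0.151]]
dark [266.4 238.6] [18.7 19.1] 80.5 (256, 228, 22, 22) 325.0
    [[0.505, 0.02], [0.513, -0.038], [0.456, -0.045], [0.448, 0.012]]
dark [181.8 238.4] [19.6 21.5] 71.6 (170, 227, 26, 23) 352.5
    [[0.508, 0.284], [0.527, 0.222], [0.47, 0.203], [0.451, 0.265]]
brown [380.5 274.6] [26.5 59.6] 82.6 (350, 258, 62, 33) 1457.0
    [[0.392, -0.259], [0.41, -0.438], [0.332, -0.442], [0.315, -0.265]]
brown [306.  259.6] [30.3 29.6] 83.7 (290, 244, 33, 33) 820.5
    [[0.455, -0.082], [0.463, -0.172], [0.372, -0.177], [0.365, -0.089]]
brown [367.5 221.5] [11. 47.] 90.0 (344, 216, 48, 12) 101.5
    [[0.543, -0.252], [0.539, -0.396], [0.505, -0.393], [0.509, -0.25]]
brown [312.  210.7] [18. 10.] 36.9 (304, 20
[... 352 characters left out ...]
3.5 280.5] [21. 17.] 90.0 (285, 270, 18, 22) 66.0
dark [382.8 233.4] [33.1  4.7] 10.6 (367, 228, 33, 11) 68.0
dark [390.5 185.9] [ 4. 33.] 11.8 (386, 170, 10, 33) 92.0
brown [331.9 246.2] [27.6 16. ] 14.0 (317, 237, 31, 20) 363.5
brown [359.9 218.6] [14.3 26.4] 4.4 (352, 206, 17, 27) 226.0
brown [278. 182.] [ 6. 16.] 0.0 (275, 174, 7, 17) 63.0
wood [332.2 246.2] [27.8 15.2] 13.2 (317, 237, 31, 19) 311.5
wood [360.1 218.2] [12.2 25.4] 6.0 (353, 206, 15, 26) 192.5
wood [323.4 211.5] [ 7.7 22.6] 47.1 (314, 202, 17, 19) 66.0
wood [238. 186.] [16. 16.] 0.0 (230, 178, 17, 17) 163.5
wood [283.2 180.8] [15.2 12.6] 4.1 (276, 174, 16, 14) 96.0
wood [365.  179.5] [19. 22.] 90.0 (354, 170, 23, 20) 344.0
```

```bash
python3 - <<'E'
import cv2
a=cv2.imread('pics/side0.png')[160:365,190:400];cv2.imwrite('pics/sidec.png',cv2.resize(a,None,fx=2.9,fy=2.9,interpolation=cv2.INTER_CUBIC))
E
```

```text
(no output)
```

View pics/sidec.png

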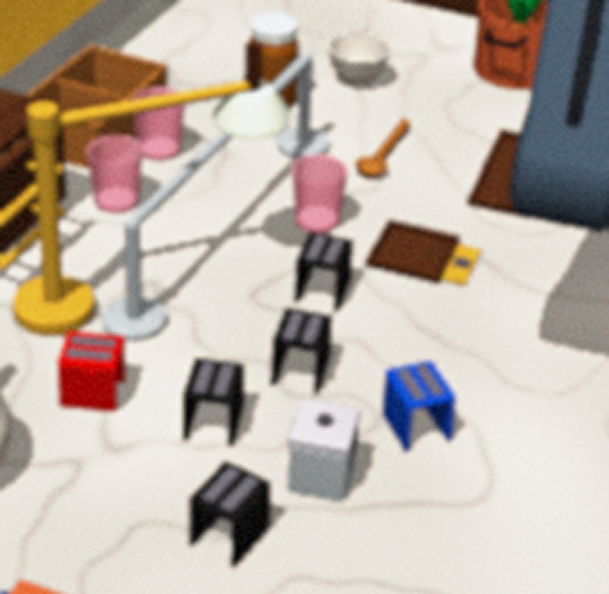

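The side crop (scale 2.9, offset 190,160) shows the trivets' open ends facing the camera, with top plates at ~(302,246), (295,274), (264,290) and (270,330). The tin button is at (302,305). The lamp pin is dark against the tea jar, ~(278,182).

```bash
python3 - <<'E'
from h import *
T=cam('top');S=cam('side')
sc=lambda x,y:(190+x/2.9,160+y/2.9)
tc=lambda x,y:(100+x/2.3,120+y/2.3)
for nm,a,b in [('A',tc(383,269),sc(326,251)),('B',tc(277,299),sc(304,330)),('C',tc(187,267),sc(215,378)),('D',tc(84,337),sc(231,493)),
 ('tinbut',tc(166,371),sc(326,420)),('pintop',tc(377,152),(278.5,176)),('hingetop',tc(225,35),sc(43,105)),('railL',tc(262,136),sc(130,222)),('railR',tc(604,135),sc(307,60)),
 ('glass0top',tc(482,205),sc(319,168)),('spoonbowl',tc(576,234),sc(373,165)),('spoontail',tc(672,231),sc(405,125))]:
    print(nm,*tri((T,a),(S,b)),'at z.06',onz(T,a,.06)[:2])
E
```

```text
A [ 0.4788 -0.0145  0.0562] [np.float64(0.00038205119878135304), np.float64(0.0003820511987814901)] at z.06 [ 0.4787 -0.0145]
B [0.4444 0.1211 0.0535] [np.float64(0.0008171006876881452), np.float64(0.0008171006876880314)] at z.06 [0.4444 0.1205]
C [0.4887 0.2352 0.0575] [np.float64(0.00036374592535295323), np.float64(0.00036374592535290813)] at z.06 [0.4887 0.2348]
D [0.4047 0.3652 0.0532] [np.float64(0.0003001618253414428), np.float64(0.00030016182534153916)] at z.06 [0.4039 0.3631]
tinbut [0.3588 0.2568 0.0728] [np.float64(0.0009767523431726552), np.float64(0.0009767523431727487)] at z.06 [0.3585 0.2594]
pintop [ 0.5731 -0.0171  0.2886] [np.float64(0.0018789837649460948), np.float64(0.0018789837649461226)] at z.06 [ 0.6321 -0.0104]
hingetop [0.7258 0.1541 0.2611] [np.float64(0.002413646438870551), np.float64(0.0024136464388704757)] at z.06 [0.7984 0.188 ]
railL [0.6412 0.1302 0.1302] [np.float64(0.002095996717375168), np.float64(0.002095996717375213)] at z.06 [0.6581 0.139 ]
railR [ 0.6303 -0.2946  0.1237] [np.float64(0.0007960469364987311), np.float64(0.0007960469364988031)] at z.06 [ 0.6461 -0.3071]
glass0top [ 0.5506 -0.1444  0.0721] [np.float64(0.004947444546249957), np.float64(0.004947444546249816)] at z.06 [ 0.5578 -0.144 ]
spoonbowl [ 0.5241 -0.2703  0.0122] [np.float64(0.00020633051553192177), np.float64(0.0002063305155320223)] at z.06 [ 0.5164 -0.2627]
spoontail [ 0.5282 -0.4002  0.0008] [np.float64(0.0018713247945434462), np.float64(0.0018713247945433675)] at z.06 [ 0.5166 -0.3859]
```

carry_out(
  deltas=[
    [[0.1, -0.08, -0.2, 0, 0, -0.02, -1], [0.3, -0.25, -0.5, 0, 0, -0.04, -1], [0.5, -0.4, -0.8, 0, 0, -0.06, -1], [0.7, -0.55, -0.8, 0, 0, -0.08, -1], [0.8, -0.65, -0.8, 0, 0, -0.1, -1], [0.8, -0.65, -0.8, 0, 0, -0.12, -1], [0.8, -0.65, -0.8, 0, 0, -0.14, -1], [0.8, -0.65, -0.8, 0, 0, -0.16, -1], [0.8, -0.65, -0.8, 0, 0, -0.18, -1], [0.8, -0.65, -0.8, 0, 0, -0.203, -1]],
  ],
)

```text
time_s: 0.98
position: [0.2677, -0.4696, 0.3424]
tcp_rot: [[0.02, 1.0, -0.0], [1.0, -0.02, 0.0], [0.0, -0.0, -1.0]]
force: [-0.7, -0.9, 0.1]
opening: 0.999
grasp_force: 0.0
```

carry_out(
  deltas=[
    [[0.2, 0.14, 0, 0, 0, 0, -1], [0.4, 0.27, 0, 0, 0, 0, -1], [0.6, 0.41, 0, 0, 0, 0, -1], [0.8, 0.54, 0, 0, 0, 0, -1], [1, 0.68, 0, 0, 0, 0, -1], [1, 0.68, 0, 0, 0, 0, -1], [1, 0.68, 0, 0, 0, 0, -1], [1, 0.68, 0, 0, 0, 0, -1], [1, 0.68, 0, 0, 0, 0, -1], [1, 0.68, 0, 0, 0, 0, -1]],
  ],
)

```text
time_s: 1.82
position: [0.373, -0.324, 0.3424]
tcp_rot: [[0.029, 1.0, -0.0], [1.0, -0.029, -0.0], [-0.0, -0.0, -1.0]]
force: [-0.7, -0.3, 1.1]
opening: 0.999
grasp_force: 0.0
```

carry_out(
  deltas=[
    [[0.2, 0.14, 0, 0, 0, 0, -1], [0.4, 0.27, 0, 0, 0, 0, -1], [0.6, 0.41, 0, 0, 0, 0, -1], [0.8, 0.54, 0, 0, 0, 0, -1], [1, 0.68, 0, 0, 0, 0, -1], [1, 0.68, 0, 0, 0, 0, -1], [1, 0.68, 0, 0, 0, 0, -1], [1, 0.68, 0, 0, 0, 0, -1], [1, 0.68, 0, 0, 0, 0, -1], [1, 0.68, 0, 0, 0, 0, -1]],
  ],
)

```text
time_s: 2.65
position: [0.479, -0.1772, 0.3425]
tcp_rot: [[0.03, 1.0, -0.0], [1.0, -0.03, -0.0], [-0.0, -0.0, -1.0]]
force: [-0.2, -0.2, 0.0]
opening: 0.997
grasp_force: 0.0
```

carry_out(
  deltas=[
    [[0.2, 0.14, 0, 0, 0, 0, -1], [0.4, 0.27, 0, 0, 0, 0, -1], [0.6, 0.41, 0, 0, 0, 0, -1], [0.8, 0.54, 0, 0, 0, 0, -1], [1, 0.6, 0, 0, 0, 0, -1], [1, 0.6, 0, 0, 0, 0, -1], [1, 0.6, 0, 0, 0, 0, -1], [1, 0.6, 0, 0, 0, 0, -1], [1, 0.6, 0, 0, 0, 0, -1], [1, 0.6, 0, 0, 0, 0, -1]],
  ],
)

```text
time_s: 3.48
position: [0.5732, -0.0298, 0.3427]
tcp_rot: [[0.029, 1.0, -0.0], [1.0, -0.029, -0.0], [-0.0, -0.0, -1.0]]
force: [0.2, -0.5, 0.0]
opening: 1.002
grasp_force: 0.0
```

```bash
python3 - <<'E'
from h import *
s=telemetry.read_state();print(s['position'],s['tcp_rot'])
save('wrist','w1');C=cam('wrist',s);print(proj(C,[.573,-.017,.293]))
E
```

```text
[ 0.5732 -0.0298  0.3427] [[ 0.0294  0.9996 -0.0001]
 [ 0.9996 -0.0294 -0.0003]
 [-0.0003 -0.0001 -1.    ]]
[291.1933 208.3657]
```

View pics/w1.png

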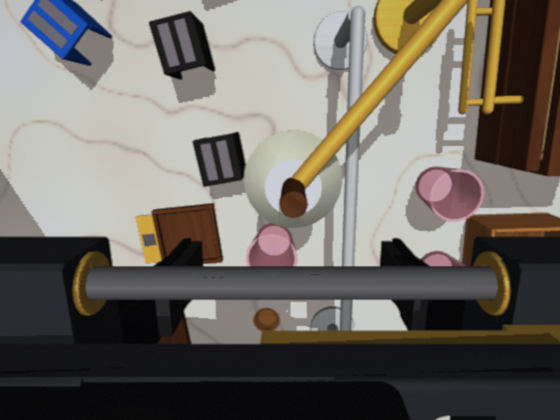

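Wrist view: the pin top is at (293,204), against a prediction of (291,208), so it stands at about (0.574,-0.015). The bar runs vertically at column ~352. Trivets A (219,158) and B (182,43) are also in view. I go down and grip the pin.

carry_out(
  deltas=[
    [[0.1, 0, 0, 0, 0, 0, -1], [0.1, 0.005, 0.15, 0, 0, 0, -1], [0.1, 0.005, 0.35, 0, 0, 0, -1], [0.1, 0.005, 0.51, 0, 0, 0, -1], [0.1, 0.005, 0.51, 0, 0, 0, 0], [0.1, 0.005, 0.51, 0, 0, 0, 1], [0.1, 0.005, 0.51, 0, 0, 0, 1], [0.1, 0.005, 0.51, 0, 0, 0, 1], [0.1, 0.005, 0.51, 0, 0, 0, 1], [0.1, 0.005, 0.51, 0, 0, 0, 1]],
  ],
)

```text
time_s: 4.37
position: [0.5756, -0.0135, 0.2675]
tcp_rot: [[0.027, 1.0, 0.003], [1.0, -0.027, -0.001], [-0.001, 0.003, -1.0]]
force: [-0.1, -0.2, -0.1]
opening: 0.632
grasp_force: 0.0
```

```bash
python3 - <<'E'
from h import *
s=telemetry.read_state();R=s['tcp_rot'];p=s['position'];print(p,s['force'],s['opening'],s['grasp_force'])
h=np.array([.7258,.1541]);d=p[:2]-h;r=np.hypot(*d);ph=np.degrees(np.arctan2(-d[0],-d[1]));print(r,ph)
def arc(a0,a1,n=10):
    f=lambda a:h+r*np.array([-np.sin(np.radians(a)),-np.cos(np.radians(a))])
    b=f(a0)
    for a in np.linspace(a0,a1,n+1)[1:]:
        w=np.append(f(a)-b,0);print(round(a,1),np.round((R.T@w/.15)[:2],3))
arc(ph,ph+35);arc(ph+35,ph+70);arc(ph+70,146)
E
```

```text
[ 0.5756 -0.0135  0.2675] [-0.1362 -0.2287 -0.1245] 0.6322364643807937 0.0
0.22503154357869973 41.8673490708983
45.4 [ 0.061 -0.068]
48.9 [ 0.127 -0.132]
52.4 [ 0.196 -0.192]
55.9 [ 0.269 -0.248]
59.4 [ 0.345 -0.299]
62.9 [ 0.424 -0.345]
66.4 [ 0.506 -0.387]
69.9 [ 0.59  -0.423]
73.4 [ 0.676 -0.455]
76.9 [ 0.764 -0.481]
80.4 [ 0.089 -0.021]
83.9 [ 0.18  -0.036]
87.4 [ 0.271 -0.045]
90.9 [ 0.362 -0.049]
94.4 [ 0.454 -0.047]
97.9 [ 0.545 -0.04 ]
101.4 [ 0.636 -0.027]
104.9 [ 0.726 -0.009]
108.4 [0.814 0.015]
111.9 [0.901 0.044]
115.3 [0.083 0.034]
118.7 [0.164 0.072]
122.1 [0.242 0.115]
125.5 [0.317 0.163]
128.9 [0.39  0.215]
132.3 [0.459 0.271]
135.8 [0.525 0.332]
139.2 [0.587 0.396]
142.6 [0.646 0.463]
146.0 [0.7   0.535]
```

carry_out(
  deltas=[
    [[0, 0, 0, 0, 0, 0, 1], [0, 0, 0, 0, 0, 0, 1], [0, 0, 0, 0, 0, 0, 1], [0, 0, 0, 0, 0, 0, 1], [0, 0, 0, 0, 0, 0, 1], [0, 0, 0, 0, 0, 0, 1], [0, 0, 0, 0, 0, 0, 1], [0, 0, 0, 0, 0, 0, 1], [0, 0, 0, 0, 0, 0, 1], [0, 0, 0, 0, 0, 0, 1]],
  ],
)

```text
time_s: 5.2
position: [0.5749, -0.0131, 0.266]
tcp_rot: [[0.027, 1.0, 0.0], [1.0, -0.027, 0.0], [0.0, 0.0, -1.0]]
force: [0.6, 1.0, -0.7]
opening: 0.195
grasp_force: 30.0
```

carry_out(
  deltas=[
    [[0.062, -0.069, 0, 0, 0, 0, 1], [0.13, -0.135, 0, 0, 0, 0, 1], [0.2, -0.196, 0, 0, 0, 0, 1], [0.275, -0.253, 0, 0, 0, 0, 1], [0.352, -0.305, 0, 0, 0, 0, 1], [0.433, -0.352, 0, 0, 0, 0, 1], [0.516, -0.395, 0, 0, 0, 0, 1], [0.602, -0.432, 0, 0, 0, 0, 1], [0.69, -0.464, 0, 0, 0, 0, 1], [0.78, -0.491, 0, 0, 0, 0, 1]],
  ],
)

```text
time_s: 6.03
position: [0.5038, 0.1071, 0.2658]
tcp_rot: [[0.027, 1.0, 0.0], [1.0, -0.027, -0.0], [-0.0, 0.0, -1.0]]
force: [2.3, -2.6, -5.0]
opening: 0.196
grasp_force: 30.0
```

carry_out(
  deltas=[
    [[0.09, -0.021, 0, 0, 0, 0, 1], [0.183, -0.037, 0, 0, 0, 0, 1], [0.276, -0.046, 0, 0, 0, 0, 1], [0.37, -0.05, 0, 0, 0, 0, 1], [0.463, -0.048, 0, 0, 0, 0, 1], [0.556, -0.041, 0, 0, 0, 0, 1], [0.649, -0.028, 0, 0, 0, 0, 1], [0.74, -0.009, 0, 0, 0, 0, 1], [0.83, 0.015, 0, 0, 0, 0, 1], [0.92, 0.045, 0, 0, 0, 0, 1]],
  ],
)

```text
time_s: 6.87
position: [0.5168, 0.2433, 0.2657]
tcp_rot: [[0.026, 1.0, 0.005], [1.0, -0.026, -0.004], [-0.004, 0.005, -1.0]]
force: [9.4, -6.5, -7.5]
opening: 0.196
grasp_force: 30.0
```

carry_out(
  deltas=[
    [[0.085, 0.035, 0, 0, 0, 0, 1], [0.167, 0.074, 0, 0, 0, 0, 1], [0.247, 0.117, 0, 0, 0, 0, 1], [0.323, 0.166, 0, 0, 0, 0, 1], [0.398, 0.22, 0, 0, 0, 0, 1], [0.468, 0.277, 0, 0, 0, 0, 1], [0.535, 0.339, 0, 0, 0, 0, 1], [0.6, 0.404, 0, 0, 0, 0, 1], [0.6, 0.404, 0, 0, 0, 0, 1], [0.6, 0.404, 0, 0, 0, 0, 1]],
  ],
)

```text
time_s: 7.7
position: [0.5798, 0.33, 0.2656]
tcp_rot: [[0.026, 1.0, 0.003], [1.0, -0.026, -0.006], [-0.006, 0.003, -1.0]]
force: [6.6, -7.6, -2.9]
opening: 0.196
grasp_force: 30.0
```

carry_out(
  deltas=[
    [[0.06, 0.07, 0, 0, 0, 0, 1], [0.115, 0.14, 0, 0, 0, 0, 1], [0.115, 0.14, 0, 0, 0, 0, 1], [0.115, 0.14, 0, 0, 0, 0, -1], [0.115, 0.14, 0, 0, 0, 0, -1], [0.115, 0.14, 0, 0, 0, 0, -1], [0.115, 0.14, 0, 0, 0, 0, -1], [0.115, 0.14, 0, 0, 0, 0, -1], [0.115, 0.14, -0.15, 0, 0, 0, -1], [0.115, 0.14, -0.3, 0, 0, 0, -1]],
  ],
)

```text
time_s: 8.53
position: [0.5976, 0.3485, 0.3097]
tcp_rot: [[0.026, 1.0, -0.005], [1.0, -0.026, -0.001], [-0.002, -0.005, -1.0]]
force: [1.0, 0.4, 0.4]
opening: 0.642
grasp_force: 0.0
```

```bash
python3 - <<'E'
from h import *
s=telemetry.read_state();print(s['position'],s['opening'])
save('wrist','w2');C=cam('wrist',s);print(proj(C,[.6,.347,.293]))
save('top','t2')
E
```

```text
[0.5976 0.3485 0.3097] 0.6424903694408021
[296.8059 249.0563]
```

View pics/w2.png

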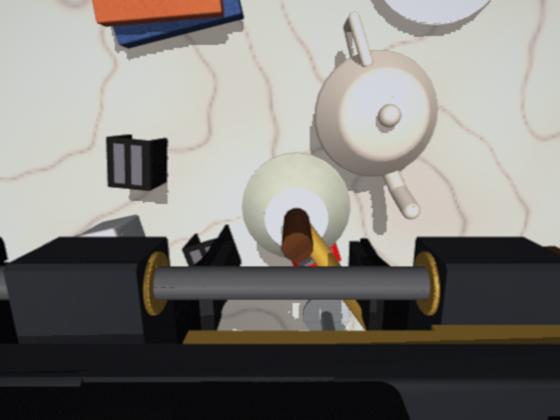

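Wrist view: the pin at (296,235) is free between the open fingers and the lamp is out to the left. Trivet D is at (137,162), and C is partly hidden behind the finger. I measure the trivet tops via their stripes (holes in the dark blobs), and the bar line from w1.

```bash
cat >> h.py <<'E'
def stripes(im,C,z=.06,thr=45,roi=None,minb=150):
    mx=im.max(2);m=cv2.inRange(mx,0,thr)
    if roi is not None: k=np.zeros_like(m);k[roi[1]:roi[3],roi[0]:roi[2]]=255;m&=k
    cs,hi=cv2.findContours(m,cv2.RETR_CCOMP,cv2.CHAIN_APPROX_NONE);out=[]
    for i,c in enumerate(cs):
        if hi[0][i][3]>=0 or cv2.contourArea(c)<minb: continue
        hs=[cs[j] for j in range(len(cs)) if hi[0][j][3]==i and cv2.contourArea(cs[j])>.02*cv2.contourArea(c)]
        if len(hs)<1 or len(hs)>2: continue
        p=np.vstack(hs).reshape(-1,2).astype(float);w=np.array([onz(C,q,z)[:2] for q in p])
        r=cv2.minAreaRect((w*1e3).astype(np.float32));ctr=np.array(r[0])/1e3
        # long direction of a stripe
        ws=np.array([onz(C,q,z)[:2] for q in hs[0].reshape(-1,2).astype(float)])
        v=cv2.fitLine((ws*1e3).astype(np.float32),cv2.DIST_L2,0,.01,.01).ravel()
        print('stripes',len(hs),'px',p.mean(0),'ctr',ctr,'size',np.round(r[1]),'stripe yaw',round(np.degrees(np.arctan2(v[1],v[0]))%180,1))
E
python3 - <<'E'
from h import *
class S(dict):pass
s1=dict(position=np.array([.5732,-.0298,.3427]),tcp_rot=np.array([[.0294,.9996,-.0001],[.9996,-.0294,-.0003],[-.0003,-.0001,-1]]))
w1=cv2.imread('pics/w1.png');C1=cam('wrist',s1)
stripes(w1,C1,roi=(140,0,260,200))
w2=cv2.imread('pics/w2.png');C2=cam('wrist');stripes(w2,C2,roi=(90,120,180,200))
stripes(cv2.imread('pics/t2.png'),cam('top'),thr=60,roi=(110,220,300,280),minb=60)
for y in (60,120,230):
    row=w1[y,335:375].max(1).astype(int); print(y,row.tolist())
E
```

```text
stripes 2 px [216.5497 160.1571] ctr [ 0.4785 -0.0128] size [37. 51.] stripe yaw 98.5
stripes 2 px [176.1014  42.1797] ctr [0.4428 0.1254] size [37. 50.] stripe yaw 101.0
stripes 2 px [127.4327 163.7644] ctr [0.4082 0.3694] size [51. 37.] stripe yaw 82.2
stripes 2 px [135.2308 266.6154] ctr [0.4039 0.3671] size [50. 37.] stripe yaw 83.4
stripes 2 px [219.3733 250.64  ] ctr [0.4428 0.124 ] size [37. 51.] stripe yaw 102.7
stripes 2 px [260.5556 238.7037] ctr [0.4753 0.005 ] size [36. 17.] stripe yaw 88.5
stripes 2 px [180.0135 236.6351] ctr [0.4873 0.238 ] size [37. 51.] stripe yaw 105.3
60 [124, 123, 123, 122, 122, 122, 122, 121, 127, 156, 188, 195, 190, 166, 124, 122, 140, 158, 172, 182, 188, 194, 196, 191, 179, 164, 148, 144, 169, 196, 201, 200, 198, 195, 189, 183, 186, 193, 199, 199]
120 [138, 166, 195, 189, 165, 148, 153, 165, 175, 183, 191, 197, 201, 203, 203, 203, 203, 203, 203, 203, 202, 198, 190, 185, 179, 171, 160, 144, 131, 141, 172, 196, 204, 204, 204, 204, 204, 204, 204, 204]
230 [206, 205, 205, 205, 205, 206, 202, 175, 127, 124, 146, 169, 183, 187, 187, 189, 189, 180, 164, 150, 166, 198, 206, 205, 205, 205, 205, 206, 204, 205, 205, 204, 205, 205, 205, 204, 204, 203, 203, 202]
```

carry_out(
  deltas=[
    [[0, 0, -0.2, 0, 0, 0, -1], [0.01, -0.2, -0.2, 0, 0, 0, -1], [0.02, -0.4, -0.2, 0, 0, 0, -1], [0.04, -0.6, -0.2, 0, 0, 0, -1], [0.06, -0.8, -0.2, 0, 0, 0, -1], [0.08, -1, -0.1, 0, 0, 0.005, -1], [0.1, -1, 0.15, 0, 0, 0.01, -1], [0.1, -1, 0.4, 0, 0, 0.0167, -1], [0.1, -1, 0.6, 0, 0, 0.0167, -1], [0.1, -1, 0.6, 0, 0, 0.0167, -1]],
  ],
)

```text
time_s: 9.47
position: [0.4446, 0.3653, 0.2147]
tcp_rot: [[0.131, 0.991, -0.013], [0.991, -0.131, -0.007], [-0.008, -0.012, -1.0]]
force: [-0.2, 0.0, 0.5]
opening: 0.997
grasp_force: 0.0
```

```bash
python3 - <<'E'
from h import *
C1=cam('wrist',dict(position=np.array([.5732,-.0298,.3427]),tcp_rot=np.array([[.0294,.9996,-.0001],[.9996,-.0294,-.0003],[-.0003,-.0001,-1]])))
print('bar',onz(C1,(355.5,60),.13),onz(C1,(349,230),.13))
s=telemetry.read_state();im=cv2.cvtColor(capture('wrist'),cv2.COLOR_RGB2BGR);stripes(im,cam('wrist',s),roi=(100,30,480,230))
to_tool([.406,.3685,.02],-7.5)
E
```

```text
bar [0.6397 0.0906 0.13  ] [ 0.6352 -0.0866  0.13  ]
stripes 2 px [250.9023 194.5   ] ctr [0.4045 0.3671] size [48. 36.] stripe yaw 83.0
pos [0.4468 0.3663 0.2178] shift [-0.014 -0.262  1.321] q6 35.78609971516356
turn z deg -0.027167679600864858 num -7.546577666906905e-05 tilt [-0.008  -0.0041 -1.    ]
```

carry_out(
  deltas=[
    [[-0.01, -0.14, 0, 0, 0, 0, -1], [-0.02, -0.28, 0, 0, 0, 0, -1], [-0.02, -0.28, 0.2, 0, 0, 0, -1], [-0.02, -0.28, 0.4, 0, 0, 0, -1], [-0.02, -0.28, 0.6, 0, 0, 0, -1], [-0.02, -0.28, 0.8, 0, 0, 0, -1], [-0.02, -0.28, 1, 0, 0, 0, -1], [-0.02, -0.28, 1, 0, 0, 0, -1], [-0.02, -0.28, 1, 0, 0, 0, -1], [-0.02, -0.28, 1, 0, 0, 0, -1]],
  ],
)

```text
time_s: 10.35
position: [0.4097, 0.3713, 0.0733]
tcp_rot: [[0.132, 0.991, 0.004], [0.991, -0.132, 0.002], [0.003, 0.003, -1.0]]
force: [0.5, 0.5, 0.2]
opening: 0.998
grasp_force: 0.0
```

```bash
python3 - <<'E'
from h import *
to_tool([.405,.3675,.02],-7.5)
E
```

```text
pos [0.4097 0.3713 0.0733] shift [-0.03  -0.029  0.355] q6 38.15441613124267
turn z deg -0.06303881330761385 num -0.0001751078147433718 tilt [ 0.0038  0.0024 -1.    ]
```

carry_out(
  deltas=[
    [[-0.03, -0.03, 0.12, 0, 0, 0, -1], [-0.03, -0.03, 0.25, 0, 0, 0, -1], [-0.03, -0.03, 0.355, 0, 0, 0, -1], [-0.03, -0.03, 0.355, 0, 0, 0, 1], [-0.03, -0.03, 0.355, 0, 0, 0, 1], [-0.03, -0.03, 0.355, 0, 0, 0, 1], [-0.03, -0.03, 0.355, 0, 0, 0, 1], [-0.03, -0.03, 0.355, 0, 0, 0, 1], [-0.03, -0.03, 0.355, 0, 0, 0, 1], [-0.03, -0.03, 0.355, 0, 0, 0, 1]],
  ],
)

```text
time_s: 11.18
position: [0.4036, 0.3666, 0.0187]
tcp_rot: [[0.131, 0.991, 0.002], [0.991, -0.131, 0.001], [0.001, 0.002, -1.0]]
force: [0.4, 0.0, 5.1]
opening: 0.597
grasp_force: 30.0
```

carry_out(
  deltas=[
    [[0, 0, 0, 0, 0, 0, 1], [0, 0, 0, 0, 0, 0, 1], [0, 0, 0, 0, 0, 0, 1], [0, 0, -0.2, 0, 0, 0, 1], [0, 0, -0.4, 0, 0, 0, 1], [0, 0, -0.6, 0, 0, 0, 1], [0, 0, -0.8, 0, 0, 0, 1], [0, 0, -1, 0, 0, 0, 1], [0, 0, -1, 0, 0, 0, 1], [0, 0, -1, 0, 0, 0, 1]],
  ],
)

```text
time_s: 12.02
position: [0.4033, 0.3667, 0.1693]
tcp_rot: [[0.131, 0.991, 0.003], [0.991, -0.131, 0.002], [0.002, 0.003, -1.0]]
force: [-0.4, 0.4, -0.7]
opening: 0.595
grasp_force: 30.0
```

carry_out(
  deltas=[
    [[0, 0, -0.2, 0, 0, 0, 1], [-0.2, 0.026, -0.2, 0, 0, 0, 1], [-0.4, 0.052, -0.2, 0, 0, 0, 1], [-0.6, 0.08, -0.2, 0, 0, 0, 1], [-0.8, 0.105, -0.2, 0, 0, 0, 1], [-0.99, 0.131, -0.2, 0, 0, 0, 1], [-0.99, 0.131, -0.2, 0, 0, 0, 1], [-0.99, 0.131, -0.2, 0, 0, 0, 1], [-0.99, 0.131, -0.2, 0, 0, 0, 1], [-0.99, 0.131, -0.2, 0, 0, 0, 1]],
  ],
)

```text
time_s: 12.85
position: [0.4023, 0.2171, 0.1971]
tcp_rot: [[0.131, 0.991, -0.001], [0.991, -0.131, 0.0], [-0.0, -0.001, -1.0]]
force: [0.5, 0.8, -1.4]
opening: 0.597
grasp_force: 30.0
```

carry_out(
  deltas=[
    [[-0.2, 0.09, 0, 0, 0, 0, 1], [-0.4, 0.18, 0, 0, 0, -0.005, 1], [-0.6, 0.28, 0, 0, 0, -0.01, 1], [-0.8, 0.38, 0, 0, 0, -0.0167, 1], [-0.947, 0.462, 0, 0, 0, -0.0167, 1], [-0.947, 0.462, 0, 0, 0, -0.0167, 1], [-0.947, 0.462, 0, 0, 0, -0.0167, 1], [-0.947, 0.462, 0, 0, 0, -0.0167, 1], [-0.947, 0.462, 0, 0, 0, -0.0167, 1], [-0.947, 0.462, 0, 0, 0, -0.0167, 1]],
  ],
)

```text
time_s: 13.68
position: [0.452, 0.0679, 0.1977]
tcp_rot: [[0.025, 1.0, -0.001], [1.0, -0.025, 0.0], [0.0, -0.001, -1.0]]
force: [-0.6, 0.8, -1.3]
opening: 0.597
grasp_force: 30.0
```

carry_out(
  deltas=[
    [[-0.05, 0.2, 0, 0, 0, 0, 1], [-0.1, 0.4, 0, 0, 0, 0, 1], [-0.15, 0.6, 0, 0, 0, 0, 1], [-0.2, 0.8, 0, 0, 0, 0, 1], [-0.22, 1, 0, 0, 0, 0, 1], [-0.22, 1, 0, 0, 0, 0, 1], [-0.22, 1, 0, 0, 0, 0, 1], [-0.22, 1, 0, 0, 0, 0, 1], [-0.22, 1, 0, 0, 0, 0, 1], [-0.22, 1, 0, 0, 0, 0, 1]],
  ],
)

```text
time_s: 14.52
position: [0.6003, 0.0302, 0.1978]
tcp_rot: [[0.026, 1.0, -0.001], [1.0, -0.026, 0.0], [0.0, -0.001, -1.0]]
force: [0.1, 0.5, -0.3]
opening: 0.594
grasp_force: 30.0
```

```bash
python3 - <<'E'
from h import *
to_tool([.6382,.03,.104],-1.5)
s=telemetry.read_state();print(s['opening'],s['force'])
E
```

```text
pos [0.6003 0.0302 0.1978] shift [0.005 0.254 0.625] q6 -6.266810939540258
turn z deg 0.004842183726410099 num 1.3450510351139163e-05 tilt [-0.0014  0.0002 -1.    ]
0.5936844744292368 [ 0.0503  0.5347 -0.3209]
```

carry_out(
  deltas=[
    [[0, 0.13, 0, 0, 0, 0, 1], [0, 0.254, 0, 0, 0, 0, 1], [0, 0.254, 0.1, 0, 0, 0, 1], [0, 0.254, 0.25, 0, 0, 0, 1], [0, 0.254, 0.4, 0, 0, 0, 1], [0, 0.254, 0.52, 0, 0, 0, 1], [0, 0.254, 0.6, 0, 0, 0, 1], [0, 0.254, 0.625, 0, 0, 0, 1], [0, 0.254, 0.625, 0, 0, 0, 1], [0, 0.254, 0.625, 0, 0, 0, -1]],
  ],
)

```text
time_s: 15.35
position: [0.6404, 0.0284, 0.105]
tcp_rot: [[0.027, 1.0, 0.002], [1.0, -0.027, -0.0], [-0.0, 0.002, -1.0]]
force: [-0.3, 0.2, -0.2]
opening: 0.624
grasp_force: 0.0
```

carry_out(
  deltas=[
    [[0, 0, 0, 0, 0, 0, -1], [0, 0, 0, 0, 0, 0, -1], [0, 0, 0, 0, 0, 0, -1], [0, 0, 0, 0, 0, 0, -1], [0, 0, -0.15, 0, 0, 0, -1], [0, 0, -0.35, 0, 0, 0, -1], [0, 0, -0.6, 0, 0, 0, -1], [0, 0, -0.8, 0, 0, 0, -1], [0, 0, -0.8, 0, 0, 0, -1], [0, 0, -0.8, 0, 0, 0, -1]],
  ],
)

```text
time_s: 16.18
position: [0.6413, 0.0282, 0.227]
tcp_rot: [[0.027, 1.0, 0.006], [1.0, -0.027, -0.001], [-0.001, 0.006, -1.0]]
force: [-1.4, 0.9, -0.1]
opening: 0.999
grasp_force: 0.0
```

```bash
python3 - <<'E'
from h import *
s=telemetry.read_state();im=cv2.cvtColor(capture('wrist'),cv2.COLOR_RGB2BGR);C=cam('wrist',s)
cv2.imwrite('pics/w3.png',im);print(s['position'],s['opening'])
print('hung z.143');stripes(im,C,z=.143,roi=(180,100,400,240))
print('table');stripes(im,C,z=.06,roi=(40,0,240,330))
save('side','s3',(190,140,400,350),2.5)
E
```

```text
[0.6413 0.0282 0.227 ] 0.9985282488913338
hung z.143
table
stripes 2 px [126.3957 235.3915] ctr [ 0.4779 -0.0132] size [37. 51.] stripe yaw 97.8
stripes 1 px [74.1439 85.7986] ctr [0.4521 0.1272] size [16. 50.] stripe yaw 101.3
```

View pics/s3.png

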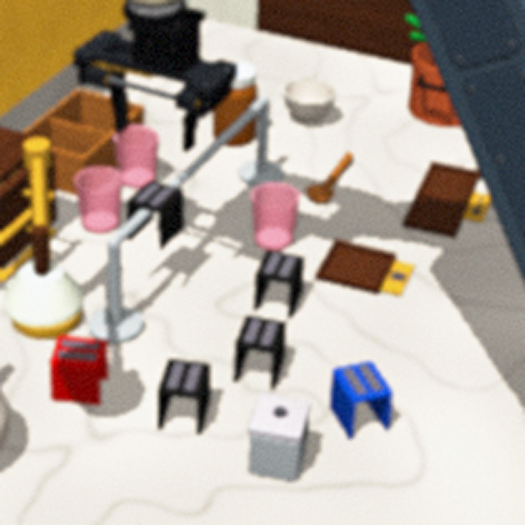

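The side crop shows the first trivet hanging on the bar at (156,205), with the lamp well out to the left. Next is A.

carry_out(
  deltas=[
    [[-0.05, -0.2, 0, 0, 0, 0, -1], [-0.1, -0.4, 0, 0, 0, -0.006, -1], [-0.15, -0.6, 0, 0, 0, -0.013, -1], [-0.2, -0.8, 0.1, 0, 0, -0.02, -1], [-0.3, -1, 0.3, 0, 0, -0.0264, -1], [-0.3, -1, 0.5, 0, 0, -0.0264, -1], [-0.3, -1, 0.65, 0, 0, -0.0264, -1], [-0.3, -1, 0.65, 0, 0, -0.0264, -1], [-0.3, -1, 0.65, 0, 0, -0.0264, -1], [-0.3, -1, 0.65, 0, 0, -0.0264, -1]],
  ],
)

```text
time_s: 17.12
position: [0.4892, -0.0126, 0.1266]
tcp_rot: [[-0.139, 0.99, -0.0], [0.99, 0.139, 0.0], [0.0, -0.0, -1.0]]
force: [-0.1, 0.1, 1.4]
opening: 0.999
grasp_force: 0.0
```

```bash
python3 - <<'E'
from h import *
s=telemetry.read_state();im=cv2.cvtColor(capture('wrist'),cv2.COLOR_RGB2BGR);C=cam('wrist',s)
stripes(im,C,z=.06,roi=(100,0,450,260));to_tool([.478,-.013,.0187],8)
E
```

```text
stripes 2 px [278.0029 218.0468] ctr [ 0.4794 -0.0132] size [35. 49.] stripe yaw 98.6
pos [ 0.4897 -0.0126  0.1272] shift [ 0.009 -0.079  0.723] q6 -22.55320953202544
turn z deg -0.022852088188557218 num -6.347802274599227e-05 tilt [ 0.0016 -0.0004 -1.    ]
```

carry_out(
  deltas=[
    [[0.01, -0.07, 0.2, 0, 0, 0, -1], [0.01, -0.07, 0.45, 0, 0, 0, -1], [0.01, -0.07, 0.65, 0, 0, 0, -1], [0.01, -0.07, 0.725, 0, 0, 0, -1], [0.01, -0.07, 0.725, 0, 0, 0, 1], [0.01, -0.07, 0.725, 0, 0, 0, 1], [0.01, -0.07, 0.725, 0, 0, 0, 1], [0.01, -0.07, 0.725, 0, 0, 0, 1], [0.01, -0.07, 0.725, 0, 0, 0, 1], [0.01, -0.07, 0.725, 0, 0, 0, 1]],
  ],
)

```text
time_s: 18.0
position: [0.4788, -0.0126, 0.0189]
tcp_rot: [[-0.139, 0.99, 0.002], [0.99, 0.139, -0.001], [-0.001, 0.002, -1.0]]
force: [-0.5, 0.1, 0.6]
opening: 0.632
grasp_force: 1.1
```

carry_out(
  deltas=[
    [[0, 0, 0, 0, 0, 0, 1], [0, 0, 0, 0, 0, 0, 1], [0, 0, 0, 0, 0, 0, 1], [0, 0, 0, 0, 0, 0, 1], [0, 0, -0.2, 0, 0, 0, 1], [0, 0, -0.4, 0, 0, 0, 1], [0, 0, -0.6, 0, 0, 0, 1], [0, 0, -0.8, 0, 0, 0, 1], [0, 0, -1, 0, 0, 0, 1], [0, 0, -1, 0, 0, 0, 1]],
  ],
)

```text
time_s: 18.83
position: [0.4812, -0.0132, 0.1728]
tcp_rot: [[-0.139, 0.99, 0.01], [0.99, 0.139, -0.003], [-0.004, 0.01, -1.0]]
force: [1.8, -0.2, -1.6]
opening: 0.594
grasp_force: 30.0
```

carry_out(
  deltas=[
    [[0, 0, -0.2, 0, 0, 0, 1], [-0.2, 0.08, -0.2, 0, 0, 0.005, 1], [-0.4, 0.16, -0.2, 0, 0, 0.01, 1], [-0.6, 0.25, -0.2, 0, 0, 0.015, 1], [-0.8, 0.34, -0.2, 0, 0, 0.02, 1], [-0.93, 0.407, -0.2, 0, 0, 0.0264, 1], [-0.93, 0.407, -0.2, 0, 0, 0.0264, 1], [-0.93, 0.407, -0.2, 0, 0, 0.0264, 1], [-0.93, 0.407, -0.2, 0, 0, 0.0264, 1], [-0.93, 0.407, -0.2, 0, 0, 0.0264, 1]],
  ],
)

```text
time_s: 19.67
position: [0.5563, -0.1408, 0.197]
tcp_rot: [[0.026, 1.0, -0.003], [1.0, -0.026, 0.001], [0.001, -0.003, -1.0]]
force: [-0.1, -0.4, -1.0]
opening: 0.596
grasp_force: 30.0
```

carry_out(
  deltas=[
    [[-0.12, 0.17, 0, 0, 0, 0, 1], [-0.24, 0.34, 0, 0, 0, 0, 1], [-0.334, 0.496, 0, 0, 0, 0, 1], [-0.334, 0.496, 0, 0, 0, 0, 1], [-0.334, 0.496, 0, 0, 0, 0, 1], [-0.334, 0.496, 0, 0, 0, 0, 1], [-0.334, 0.496, 0, 0, 0, 0, 1], [-0.334, 0.496, 0, 0, 0, 0, 1], [-0.334, 0.496, 0, 0, 0, 0, 1], [-0.334, 0.496, 0, 0, 0, 0, 1]],
  ],
)

```text
time_s: 20.5
position: [0.6304, -0.1938, 0.1981]
tcp_rot: [[0.027, 1.0, -0.0], [1.0, -0.027, 0.0], [0.0, -0.0, -1.0]]
force: [-0.7, -0.5, -0.9]
opening: 0.597
grasp_force: 30.0
```

```bash
python3 - <<'E'
from h import *
to_tool([.6324,-.195,.104],-1.5)
s=telemetry.read_state();print(s['opening'],s['force'])
E
```

```text
pos [ 0.6304 -0.1938  0.1981] shift [-0.008  0.014  0.627] q6 -25.254598511561777
turn z deg -0.023790252764314346 num -6.608403545642874e-05 tilt [-0.0001  0.0001 -1.    ]
0.5973537166314199 [-0.6986 -0.5256 -0.8684]
```

carry_out(
  deltas=[
    [[-0.008, 0.014, 0.1, 0, 0, 0, 1], [-0.008, 0.014, 0.25, 0, 0, 0, 1], [-0.008, 0.014, 0.4, 0, 0, 0, 1], [-0.008, 0.014, 0.52, 0, 0, 0, 1], [-0.008, 0.014, 0.6, 0, 0, 0, 1], [-0.008, 0.014, 0.625, 0, 0, 0, 1], [-0.008, 0.014, 0.625, 0, 0, 0, 1], [-0.008, 0.014, 0.625, 0, 0, 0, -1], [-0.008, 0.014, 0.625, 0, 0, 0, -1], [-0.008, 0.014, 0.625, 0, 0, 0, -1]],
  ],
)

```text
time_s: 21.33
position: [0.6339, -0.196, 0.1056]
tcp_rot: [[0.027, 1.0, 0.003], [1.0, -0.027, -0.001], [-0.001, 0.003, -1.0]]
force: [-0.4, 0.6, 0.5]
opening: 0.739
grasp_force: 0.0
```

carry_out(
  deltas=[
    [[0, 0, 0, 0, 0, 0, -1], [0, 0, 0, 0, 0, 0, -1], [0, 0, -0.2, 0, 0, 0, -1], [0, 0, -0.45, 0, 0, 0, -1], [0, 0, -0.7, 0, 0, 0, -1], [0.1, -0.1, -0.8, 0, 0, 0, -1], [0.35, -0.25, -0.8, 0, 0, 0, -1], [0.6, -0.4, -0.8, 0, 0, 0, -1], [0.8, -0.55, -0.8, 0, 0, 0, -1], [0.98, -0.69, -0.8, 0, 0, 0, -1]],
  ],
)

```text
time_s: 22.17
position: [0.5314, -0.0436, 0.2245]
tcp_rot: [[0.027, 1.0, -0.0], [1.0, -0.027, 0.001], [0.001, -0.0, -1.0]]
force: [-0.5, 0.3, 0.2]
opening: 0.999
grasp_force: 0.0
```

carry_out(
  deltas=[
    [[0.2, -0.13, 0, 0, 0, -0.005, -1], [0.4, -0.26, 0, 0, 0, -0.01, -1], [0.6, -0.39, 0, 0, 0, -0.02, -1], [0.8, -0.52, 0.1, 0, 0, -0.03, -1], [0.98, -0.626, 0.3, 0, 0, -0.036, -1], [0.98, -0.626, 0.5, 0, 0, -0.036, -1], [0.98, -0.626, 0.65, 0, 0, -0.036, -1], [0.98, -0.626, 0.65, 0, 0, -0.036, -1], [0.98, -0.626, 0.65, 0, 0, -0.036, -1], [0.98, -0.626, 0.65, 0, 0, -0.036, -1]],
  ],
)

```text
time_s: 23.0
position: [0.4448, 0.1035, 0.1276]
tcp_rot: [[-0.197, 0.98, 0.002], [0.98, 0.197, -0.0], [-0.0, 0.002, -1.0]]
force: [-0.5, 0.1, -0.3]
opening: 1.0
grasp_force: 0.0
```

```bash
python3 - <<'E'
from h import *
s=telemetry.read_state();im=cv2.cvtColor(capture('wrist'),cv2.COLOR_RGB2BGR);C=cam('wrist',s)
stripes(im,C,z=.06,roi=(100,0,450,270));to_tool([.4435,.1245,.0187],11.5)
t=cv2.cvtColor(capture('top'),cv2.COLOR_RGB2BGR);stripes(t,cam('top'),z=.143,thr=60,roi=(200,160,370,200),minb=60)
cv2.imwrite('pics/t4.png',t)
E
```

```text
stripes 2 px [297.3475 189.2994] ctr [0.4444 0.1244] size [35. 48.] stripe yaw 101.2
pos [0.4451 0.1034 0.1279] shift [0.141 0.015 0.728] q6 -12.361687315190634
turn z deg -0.12386403830565484 num -0.00034406677307126344 tilt [ 0.0033 -0.0001 -1.    ]
stripes 2 px [328.8608 177.3671] ctr [ 0.6308 -0.1964] size [51. 38.] stripe yaw 89.4
stripes 2 px [249.2308 177.3974] ctr [0.6389 0.0288] size [51. 35.] stripe yaw 88.1
```

carry_out(
  deltas=[
    [[0.14, 0.015, 0.1, 0, 0, 0, -1], [0.14, 0.015, 0.4, 0, 0, 0, -1], [0.14, 0.015, 0.65, 0, 0, 0, -1], [0.14, 0.015, 0.728, 0, 0, 0, -1], [0.14, 0.015, 0.728, 0, 0, 0, 1], [0.14, 0.015, 0.728, 0, 0, 0, 1], [0.14, 0.015, 0.728, 0, 0, 0, 1], [0.14, 0.015, 0.728, 0, 0, 0, 1], [0.14, 0.015, 0.728, 0, 0, 0, 1], [0.14, 0.015, 0.728, 0, 0, 0, 1]],
  ],
)

```text
time_s: 23.93
position: [0.4426, 0.1247, 0.0187]
tcp_rot: [[-0.198, 0.98, 0.003], [0.98, 0.198, 0.0], [-0.001, 0.003, -1.0]]
force: [1.7, -0.1, 0.8]
opening: 0.635
grasp_force: 0.7
```

carry_out(
  deltas=[
    [[0, 0, 0, 0, 0, 0, 1], [0, 0, 0, 0, 0, 0, 1], [0, 0, 0, 0, 0, 0, 1], [0, 0, 0, 0, 0, 0, 1], [0, 0, -0.2, 0, 0, 0, 1], [0, 0, -0.4, 0, 0, 0, 1], [0, 0, -0.6, 0, 0, 0, 1], [0, 0, -0.8, 0, 0, 0, 1], [0, 0, -1, 0, 0, 0, 1], [0, 0, -1, 0, 0, 0, 1]],
  ],
)

```text
time_s: 24.77
position: [0.4447, 0.125, 0.1723]
tcp_rot: [[-0.198, 0.98, 0.011], [0.98, 0.198, 0.0], [-0.002, 0.011, -1.0]]
force: [0.2, -0.4, -1.4]
opening: 0.593
grasp_force: 30.0
```

carry_out(
  deltas=[
    [[0, 0, -0.2, 0, 0, 0, 1], [-0.2, 0.04, -0.2, 0, 0, 0.005, 1], [-0.4, 0.09, -0.2, 0, 0, 0.01, 1], [-0.6, 0.13, -0.2, 0, 0, 0.02, 1], [-0.8, 0.18, -0.2, 0, 0, 0.03, 1], [-0.96, 0.215, -0.2, 0, 0, 0.0358, 1], [-0.96, 0.215, -0.2, 0, 0, 0.0358, 1], [-0.96, 0.215, -0.2, 0, 0, 0.0358, 1], [-0.96, 0.215, -0.2, 0, 0, 0.0358, 1], [-0.96, 0.215, -0.2, 0, 0, 0.0358, 1]],
  ],
)

```text
time_s: 25.6
position: [0.5003, -0.009, 0.1968]
tcp_rot: [[0.025, 1.0, -0.002], [1.0, -0.025, 0.001], [0.001, -0.002, -1.0]]
force: [-1.2, 0.5, -0.9]
opening: 0.598
grasp_force: 30.0
```

carry_out(
  deltas=[
    [[-0.15, 0.18, 0, 0, 0, 0, 1], [-0.3, 0.36, 0, 0, 0, 0, 1], [-0.45, 0.54, 0, 0, 0, 0, 1], [-0.6, 0.72, 0, 0, 0, 0, 1], [-0.707, 0.885, 0, 0, 0, 0, 1], [-0.707, 0.885, 0, 0, 0, 0, 1], [-0.707, 0.885, 0, 0, 0, 0, 1], [-0.707, 0.885, 0, 0, 0, 0, 1], [-0.707, 0.885, 0, 0, 0, 0, 1], [-0.707, 0.885, 0, 0, 0, 0, 1]],
  ],
)

```text
time_s: 26.43
position: [0.6304, -0.118, 0.1973]
tcp_rot: [[0.024, 1.0, -0.001], [1.0, -0.024, 0.001], [0.001, -0.001, -1.0]]
force: [0.2, -0.3, -1.0]
opening: 0.593
grasp_force: 30.0
```

```bash
python3 - <<'E'
from h import *
to_tool([.6344,-.12,.104],-1.5)
s=telemetry.read_state();print(s['opening'],s['force'])
E
```

```text
pos [ 0.6304 -0.118   0.1973] shift [-0.013  0.028  0.622] q6 -19.179872821048207
turn z deg 0.10867375405972268 num 0.00030187153905478524 tilt [-0.0014  0.0006 -1.    ]
0.5934038214569515 [ 0.1714 -0.2764 -0.9795]
```

carry_out(
  deltas=[
    [[-0.013, 0.028, 0.1, 0, 0, 0, 1], [-0.013, 0.028, 0.25, 0, 0, 0, 1], [-0.013, 0.028, 0.4, 0, 0, 0, 1], [-0.013, 0.028, 0.52, 0, 0, 0, 1], [-0.013, 0.028, 0.6, 0, 0, 0, 1], [-0.013, 0.028, 0.622, 0, 0, 0, 1], [-0.013, 0.028, 0.622, 0, 0, 0, 1], [-0.013, 0.028, 0.622, 0, 0, 0, -1], [-0.013, 0.028, 0.622, 0, 0, 0, -1], [-0.013, 0.028, 0.622, 0, 0, 0, -1]],
  ],
)

```text
time_s: 27.27
position: [0.6368, -0.1219, 0.1054]
tcp_rot: [[0.026, 1.0, 0.003], [1.0, -0.026, -0.001], [-0.001, 0.003, -1.0]]
force: [-0.2, 0.0, -0.2]
opening: 0.744
grasp_force: 0.0
```

carry_out(
  deltas=[
    [[0, 0, 0, 0, 0, 0, -1], [0, 0, 0, 0, 0, 0, -1], [0, 0, -0.2, 0, 0, 0, -1], [0, 0, -0.45, 0, 0, 0, -1], [0, 0, -0.7, 0, 0, 0, -1], [0.1, -0.15, -0.8, 0, 0, 0, -1], [0.3, -0.35, -0.8, 0, 0, 0, -1], [0.5, -0.55, -0.8, 0, 0, 0, -1], [0.7, -0.75, -0.8, 0, 0, 0, -1], [0.91, -0.89, -0.8, 0, 0, 0, -1]],
  ],
)

```text
time_s: 28.1
position: [0.5033, 0.0191, 0.2244]
tcp_rot: [[0.027, 1.0, -0.001], [1.0, -0.027, -0.0], [-0.0, -0.001, -1.0]]
force: [1.6, 0.5, -0.9]
opening: 0.997
grasp_force: 0.0
```

carry_out(
  deltas=[
    [[0.2, -0.03, 0, 0, 0, -0.005, -1], [0.4, -0.06, 0, 0, 0, -0.01, -1], [0.6, -0.09, 0, 0, 0, -0.02, -1], [0.8, -0.13, 0.1, 0, 0, -0.03, -1], [0.99, -0.16, 0.3, 0, 0, -0.04, -1], [0.99, -0.16, 0.5, 0, 0, -0.0467, -1], [0.99, -0.16, 0.65, 0, 0, -0.0467, -1], [0.99, -0.16, 0.65, 0, 0, -0.0467, -1], [0.99, -0.16, 0.65, 0, 0, -0.0467, -1], [0.99, -0.16, 0.65, 0, 0, -0.0467, -1]],
  ],
)

```text
time_s: 28.93
position: [0.4868, 0.1673, 0.1277]
tcp_rot: [[-0.264, 0.965, 0.002], [0.965, 0.264, 0.0], [-0.0, 0.002, -1.0]]
force: [0.1, -0.3, 1.4]
opening: 0.998
grasp_force: 0.0
```

```bash
python3 - <<'E'
from h import *
s=telemetry.read_state();im=cv2.cvtColor(capture('wrist'),cv2.COLOR_RGB2BGR);C=cam('wrist',s)
stripes(im,C,z=.06,roi=(100,0,450,270));to_tool([.4875,.238,.0187],15.3)
t=cv2.cvtColor(capture('top'),cv2.COLOR_RGB2BGR);stripes(t,cam('top'),z=.143,thr=60,roi=(200,160,370,200),minb=60)
E
```

```text
stripes 2 px [324.2791 114.6512] ctr [0.4887 0.2393] size [35. 48.] stripe yaw 105.5
pos [0.4872 0.1672 0.1281] shift [0.455 0.124 0.73 ] q6 -8.791890011893587
turn z deg -0.006007718437487597 num -1.668810677079888e-05 tilt [ 0.0034  0.0004 -1.    ]
stripes 2 px [328.8608 177.4051] ctr [ 0.6308 -0.1964] size [51. 38.] stripe yaw 88.7
stripes 2 px [302.5 177. ] ctr [ 0.6345 -0.1221] size [48. 35.] stripe yaw 88.4
stripes 2 px [249.1139 177.3924] ctr [0.6389 0.0288] size [51. 35.] stripe yaw 88.1
```

carry_out(
  deltas=[
    [[0.2, 0.06, 0, 0, 0, 0, -1], [0.41, 0.13, 0.05, 0, 0, 0, -1], [0.41, 0.13, 0.3, 0, 0, 0, -1], [0.41, 0.13, 0.6, 0, 0, 0, -1], [0.41, 0.13, 0.73, 0, 0, 0, -1], [0.41, 0.13, 0.73, 0, 0, 0, 1], [0.41, 0.13, 0.73, 0, 0, 0, 1], [0.41, 0.13, 0.73, 0, 0, 0, 1], [0.41, 0.13, 0.73, 0, 0, 0, 1], [0.41, 0.13, 0.73, 0, 0, 0, 1]],
  ],
)

```text
time_s: 29.87
position: [0.4899, 0.2321, 0.0192]
tcp_rot: [[-0.264, 0.964, 0.004], [0.964, 0.264, 0.001], [-0.0, 0.004, -1.0]]
force: [-0.0, -0.1, 0.5]
opening: 0.707
grasp_force: 0.0
```

carry_out(
  deltas=[
    [[0, 0, 0, 0, 0, 0, 1], [0, 0, 0, 0, 0, 0, 1], [0, 0, 0, 0, 0, 0, 1], [0, 0, 0, 0, 0, 0, 1], [0, 0, 0, 0, 0, 0, 1], [0, 0, -0.2, 0, 0, 0, 1], [0, 0, -0.4, 0, 0, 0, 1], [0, 0, -0.6, 0, 0, 0, 1], [0, 0, -0.8, 0, 0, 0, 1], [0, 0, -1, 0, 0, 0, 1]],
  ],
)

```text
time_s: 30.7
position: [0.4875, 0.2317, 0.1685]
tcp_rot: [[-0.264, 0.964, -0.001], [0.964, 0.264, -0.0], [0.0, -0.001, -1.0]]
force: [0.2, 1.0, -0.9]
opening: 0.596
grasp_force: 30.0
```

carry_out(
  deltas=[
    [[0, 0, -0.2, 0, 0, 0, 1], [-0.2, -0.05, -0.2, 0, 0, 0.005, 1], [-0.4, -0.1, -0.2, 0, 0, 0.01, 1], [-0.6, -0.16, -0.2, 0, 0, 0.02, 1], [-0.8, -0.21, -0.2, 0, 0, 0.03, 1], [-0.93, -0.255, -0.2, 0, 0, 0.04, 1], [-0.93, -0.255, -0.2, 0, 0, 0.0467, 1], [-0.93, -0.255, -0.2, 0, 0, 0.0467, 1], [-0.93, -0.255, -0.2, 0, 0, 0.0467, 1], [-0.93, -0.255, -0.2, 0, 0, 0.0467, 1]],
  ],
)

```text
time_s: 31.53
position: [0.488, 0.0877, 0.1971]
tcp_rot: [[0.024, 1.0, -0.0], [1.0, -0.024, 0.0], [0.0, -0.0, -1.0]]
force: [0.6, -0.1, -0.1]
opening: 0.595
grasp_force: 30.0
```

carry_out(
  deltas=[
    [[-0.18, 0.2, 0, 0, 0, 0, 1], [-0.36, 0.4, 0, 0, 0, 0, 1], [-0.54, 0.6, 0, 0, 0, 0, 1], [-0.72, 0.8, 0, 0, 0, 0, 1], [-0.9, 0.997, 0, 0, 0, 0, 1], [-0.9, 0.997, 0, 0, 0, 0, 1], [-0.9, 0.997, 0, 0, 0, 0, 1], [-0.9, 0.997, 0, 0, 0, 0, 1], [-0.9, 0.997, 0, 0, 0, 0, 1], [-0.9, 0.997, 0, 0, 0, 0, 1]],
  ],
)

```text
time_s: 32.37
position: [0.6331, -0.0499, 0.197]
tcp_rot: [[0.024, 1.0, -0.001], [1.0, -0.024, 0.001], [0.0, -0.001, -1.0]]
force: [0.6, -0.8, -0.7]
opening: 0.594
grasp_force: 30.0
```

```bash
python3 - <<'E'
from h import *
to_tool([.6363,-.053,.104],-1.5)
s=telemetry.read_state();print(s['opening'],s['force'])
E
```

```text
pos [ 0.6331 -0.0499  0.197 ] shift [-0.021  0.023  0.62 ] q6 -13.222775115315562
turn z deg 0.1420239353456907 num 0.00039451093151580746 tilt [-0.0013  0.0005 -1.    ]
0.5943405447136575 [ 0.6077 -0.8341 -0.7313]
```

carry_out(
  deltas=[
    [[-0.021, 0.023, 0.1, 0, 0, 0, 1], [-0.021, 0.023, 0.25, 0, 0, 0, 1], [-0.021, 0.023, 0.4, 0, 0, 0, 1], [-0.021, 0.023, 0.52, 0, 0, 0, 1], [-0.021, 0.023, 0.6, 0, 0, 0, 1], [-0.021, 0.023, 0.62, 0, 0, 0, 1], [-0.021, 0.023, 0.62, 0, 0, 0, 1], [-0.021, 0.023, 0.62, 0, 0, 0, -1], [-0.021, 0.023, 0.62, 0, 0, 0, -1], [-0.021, 0.023, 0.62, 0, 0, 0, -1]],
  ],
)

```text
time_s: 33.2
position: [0.6387, -0.055, 0.1056]
tcp_rot: [[0.026, 1.0, 0.003], [1.0, -0.026, -0.001], [-0.001, 0.003, -1.0]]
force: [1.0, 0.5, 0.7]
opening: 0.743
grasp_force: 0.0
```

carry_out(
  deltas=[
    [[0, 0, 0, 0, 0, 0, -1], [0, 0, 0, 0, 0, 0, -1], [0, 0, -0.2, 0, 0, 0, -1], [0, 0, -0.45, 0, 0, 0, -1], [0, 0, -0.7, 0, 0, 0, -1], [0, 0, -0.9, 0, 0, 0, -1], [0, -0.1, -1, 0, 0, 0, -1], [0, -0.3, -1, 0, 0, 0, -1], [0, -0.5, -1, 0, 0, 0, -1], [0, -0.5, -1, 0, 0, 0, -1]],
  ],
)

```text
time_s: 34.03
position: [0.5557, -0.0514, 0.2539]
tcp_rot: [[0.026, 1.0, -0.008], [1.0, -0.026, 0.002], [0.002, -0.008, -1.0]]
force: [-0.4, -0.6, -0.5]
opening: 1.001
grasp_force: 0.0
```

```bash
python3 - <<'E'
from h import *
t=cv2.cvtColor(capture('top'),cv2.COLOR_RGB2BGR);stripes(t,cam('top'),z=.143,thr=60,roi=(200,160,370,200),minb=60)
cv2.imwrite('pics/t5.png',t);save('side','s5',(150,140,420,350),2.5)
to_tool([.5976,.3485,.34],-1.5)
E
```

```text
stripes 2 px [330.65   176.3333] ctr [ 0.6308 -0.1968] size [51. 38.] stripe yaw 97.7
stripes 1 px [309.3846 173.6923] ctr [ 0.6434 -0.1415] size [12. 15.] stripe yaw 158.0
stripes 2 px [269.5366 186.6829] ctr [ 0.6109 -0.0253] size [100.  18.] stripe yaw 94.3
pos [ 0.5618 -0.0528  0.2547] shift [ 2.68   0.169 -0.569] q6 -15.217070358169062
turn z deg 0.0012788360748317018 num 3.5523224300880606e-06 tilt [ 0.0007 -0.0001 -1.    ]
```

View pics/s5.png

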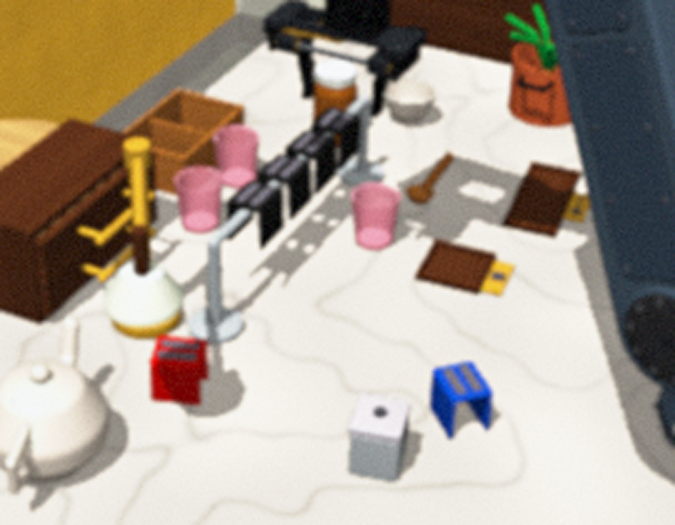

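All four hang on the bar and no dark trivet is left on the table. Now back to the lamp pin.

carry_out(
  deltas=[
    [[0, 0, -0.25, 0, 0, 0, -1], [0, 0, -0.5, 0, 0, 0, -1], [0.2, 0, -0.57, 0, 0, 0, -1], [0.4, 0, -0.57, 0, 0, 0, -1], [0.6, 0, -0.57, 0, 0, 0, -1], [0.8, 0, -0.57, 0, 0, 0, -1], [0.9, 0, -0.57, 0, 0, 0, -1], [0.9, 0, -0.57, 0, 0, 0, -1], [0.9, 0, -0.57, 0, 0, 0, -1], [0.9, 0, -0.57, 0, 0, 0, -1]],
  ],
)

```text
time_s: 34.97
position: [0.5669, 0.0814, 0.3395]
tcp_rot: [[0.026, 1.0, 0.001], [1.0, -0.026, -0.001], [-0.001, 0.001, -1.0]]
force: [-0.7, -0.1, -0.1]
opening: 1.001
grasp_force: 0.0
```

carry_out(
  deltas=[
    [[0.2, 0.03, 0, 0, 0, 0, -1], [0.4, 0.06, 0, 0, 0, 0, -1], [0.6, 0.1, 0, 0, 0, 0, -1], [0.8, 0.13, 0, 0, 0, 0, -1], [0.98, 0.16, 0, 0, 0, 0, -1], [0.98, 0.16, 0, 0, 0, 0, -1], [0.98, 0.16, 0, 0, 0, 0, -1], [0.98, 0.16, 0, 0, 0, 0, -1], [0.98, 0.16, 0, 0, 0, 0, -1], [0.98, 0.16, 0, 0, 0, 0, -1]],
  ],
)

```text
time_s: 35.8
position: [0.5941, 0.2267, 0.3397]
tcp_rot: [[0.028, 1.0, -0.0], [1.0, -0.028, -0.0], [-0.0, -0.0, -1.0]]
force: [-1.5, -0.4, 0.3]
opening: 1.0
grasp_force: 0.0
```

carry_out(
  deltas=[
    [[0.2, 0, 0, 0, 0, 0, -1], [0.4, 0, 0, 0, 0, 0, -1], [0.6, 0, 0, 0, 0, 0, -1], [0.78, 0, 0, 0, 0, 0, -1], [0.78, 0, 0, 0, 0, 0, -1], [0.78, 0, 0, 0, 0, 0, -1], [0.78, 0, 0, 0, 0, 0, -1], [0.78, 0, 0, 0, 0, 0, -1], [0.78, 0, 0, 0, 0, 0, -1], [0.78, 0, 0, 0, 0, 0, -1]],
  ],
)

```text
time_s: 36.63
position: [0.5972, 0.3441, 0.3398]
tcp_rot: [[0.027, 1.0, 0.0], [1.0, -0.027, -0.0], [-0.0, 0.0, -1.0]]
force: [0.7, 1.3, 1.1]
opening: 1.001
grasp_force: 0.0
```

```bash
python3 - <<'E'
from h import *
to_tool([.5976,.3485,.266],-1.5)
s=telemetry.read_state();C=cam('wrist',s);im=cv2.cvtColor(capture('wrist'),cv2.COLOR_RGB2BGR);cv2.imwrite('pics/w6.png',im)
hsv=cv2.cvtColor(im,cv2.COLOR_BGR2HSV);m=cv2.inRange(hsv,(0,90,20),(12,255,150));k=np.zeros_like(m);k[120:270,230:360]=255;m&=k
for c in cv2.findContours(m,0,2)[0]:
    if cv2.contourArea(c)>80:
        b=cv2.boundingRect(c);print(b,onz(C,(b[0]+b[2]/2,b[1]+b[3]-9*353/213),.293))
print(proj(C,[.5976,.3485,.293]))
E
```

```text
pos [0.5972 0.3441 0.3398] shift [0.029 0.002 0.492] q6 22.258996146302202
turn z deg -0.0708397564726937 num -0.00019677710131303804 tilt [ 0.0002 -0.0001 -1.    ]
(288, 239, 24, 24) [0.6018 0.3315 0.293 ]
(284, 194, 25, 42) [0.6    0.3494 0.293 ]
[292.6058 222.5485]
```

carry_out(
  deltas=[
    [[0.035, 0.015, 0.2, 0, 0, 0, -1], [0.035, 0.015, 0.4, 0, 0, 0, -1], [0.035, 0.015, 0.49, 0, 0, 0, -1], [0.035, 0.015, 0.49, 0, 0, 0, 1], [0.035, 0.015, 0.49, 0, 0, 0, 1], [0.035, 0.015, 0.49, 0, 0, 0, 1], [0.035, 0.015, 0.49, 0, 0, 0, 1], [0.035, 0.015, 0.49, 0, 0, 0, 1], [0.035, 0.015, 0.49, 0, 0, 0, 1], [0.035, 0.015, 0.49, 0, 0, 0, 1]],
  ],
)

```text
time_s: 37.52
position: [0.5996, 0.3507, 0.267]
tcp_rot: [[0.026, 1.0, 0.001], [1.0, -0.026, 0.001], [0.001, 0.001, -1.0]]
force: [1.0, 0.0, -0.3]
opening: 0.558
grasp_force: 0.0
```

carry_out(
  deltas=[
    [[0, 0, 0, 0, 0, 0, 1], [0, 0, 0, 0, 0, 0, 1], [0, 0, 0, 0, 0, 0, 1], [0, 0, 0, 0, 0, 0, 1], [0, 0, 0, 0, 0, 0, 1], [0, 0, 0, 0, 0, 0, 1], [0, 0, 0, 0, 0, 0, 1], [0, 0, 0, 0, 0, 0, 1], [0, 0, 0, 0, 0, 0, 1], [0, 0, 0, 0, 0, 0, 1]],
  ],
)

```text
time_s: 38.35
position: [0.5996, 0.3503, 0.2661]
tcp_rot: [[0.026, 1.0, 0.001], [1.0, -0.026, -0.0], [-0.0, 0.001, -1.0]]
force: [2.9, -1.1, 0.2]
opening: 0.203
grasp_force: 30.0
```

```bash
python3 - <<'E'
from h import *
from scipy.optimize import least_squares
s=telemetry.read_state();R=s['tcp_rot'];p=s['position'];print(p,s['opening'],s['grasp_force'])
P=np.array([[.5749,-.0131],[.5038,.1071],[.5168,.2433],[.5798,.33],p[:2]])
f=least_squares(lambda h:np.hypot(*(P-h).T)-.23,[.726,.154]);h=f.x;print(h,f.fun)
d=p[:2]-h;r=np.hypot(*d);ph=np.degrees(np.arctan2(-d[0],-d[1]));print(r,ph,np.degrees(np.arctan2(-(P[0]-h)[0],-(P[0]-h)[1])))
def arc(a0,a1,n=10):
    f=lambda a:h+r*np.array([-np.sin(np.radians(a)),-np.cos(np.radians(a))])
    b=f(a0)
    print([np.round((R.T@np.append(f(a)-b,0)/.15)[:2],3).tolist() for a in np.linspace(a0,a1,n+1)[1:]])
arc(ph,112);arc(112,77);arc(77,44);arc(44,26)
E
```

```text
[0.5996 0.3503 0.2661] 0.2026553418833108 29.999883477576077
[0.7291 0.1575] [-0.      0.0009 -0.001  -0.0018  0.0023]
0.23230629542871603 146.11555997165493 42.11720607765697
[[-0.056, -0.074], [-0.115, -0.144], [-0.179, -0.21], [-0.247, -0.273], [-0.318, -0.331], [-0.393, -0.385], [-0.471, -0.435], [-0.552, -0.479], [-0.635, -0.519], [-0.72, -0.554]]
[[-0.09, -0.03], [-0.181, -0.055], [-0.273, -0.075], [-0.367, -0.088], [-0.461, -0.096], [-0.556, -0.098], [-0.65, -0.095], [-0.744, -0.085], [-0.838, -0.07], [-0.93, -0.049]]
[[-0.086, 0.025], [-0.17, 0.054], [-0.252, 0.089], [-0.332, 0.128], [-0.41, 0.172], [-0.485, 0.22], [-0.557, 0.272], [-0.626, 0.329], [-0.692, 0.389], [-0.754, 0.453]]
[[-0.032, 0.036], [-0.063, 0.074], [-0.093, 0.112], [-0.122, 0.151], [-0.15, 0.191], [-0.176, 0.232], [-0.201, 0.274], [-0.224, 0.317], [-0.247, 0.36], [-0.268, 0.404]]
```

carry_out(
  deltas=[
    [[-0.056, -0.074, 0, 0, 0, 0, 1], [-0.115, -0.144, 0, 0, 0, 0, 1], [-0.179, -0.21, 0, 0, 0, 0, 1], [-0.247, -0.273, 0, 0, 0, 0, 1], [-0.318, -0.331, 0, 0, 0, 0, 1], [-0.393, -0.385, 0, 0, 0, 0, 1], [-0.471, -0.435, 0, 0, 0, 0, 1], [-0.552, -0.479, 0, 0, 0, 0, 1], [-0.635, -0.519, 0, 0, 0, 0, 1], [-0.72, -0.554, 0, 0, 0, 0, 1]],
  ],
)

```text
time_s: 39.18
position: [0.5131, 0.2456, 0.266]
tcp_rot: [[0.024, 1.0, 0.001], [1.0, -0.024, 0.002], [0.002, 0.001, -1.0]]
force: [2.3, 0.4, -2.6]
opening: 0.198
grasp_force: 30.0
```

carry_out(
  deltas=[
    [[-0.09, -0.03, 0, 0, 0, 0, 1], [-0.181, -0.055, 0, 0, 0, 0, 1], [-0.273, -0.075, 0, 0, 0, 0, 1], [-0.367, -0.088, 0, 0, 0, 0, 1], [-0.461, -0.096, 0, 0, 0, 0, 1], [-0.556, -0.098, 0, 0, 0, 0, 1], [-0.65, -0.095, 0, 0, 0, 0, 1], [-0.744, -0.085, 0, 0, 0, 0, 1], [-0.838, -0.07, 0, 0, 0, 0, 1], [-0.93, -0.049, 0, 0, 0, 0, 1]],
  ],
)

```text
time_s: 40.02
position: [0.5079, 0.105, 0.2663]
tcp_rot: [[0.028, 1.0, 0.013], [1.0, -0.028, 0.003], [0.003, 0.013, -1.0]]
force: [15.7, 5.8, -13.5]
opening: 0.15
grasp_force: 27.4
```

carry_out(
  deltas=[
    [[-0.086, 0.025, 0, 0, 0, 0, 1], [-0.17, 0.054, 0, 0, 0, 0, 1], [-0.252, 0.089, 0, 0, 0, 0, 1], [-0.332, 0.128, 0, 0, 0, 0, 1], [-0.41, 0.172, 0, 0, 0, 0, 1], [-0.485, 0.22, 0, 0, 0, 0, 1], [-0.557, 0.272, 0, 0, 0, 0, 1], [-0.626, 0.329, 0, 0, 0, 0, 1], [-0.692, 0.389, 0, 0, 0, 0, 1], [-0.754, 0.453, 0, 0, 0, 0, 1]],
  ],
)

```text
time_s: 40.85
position: [0.5788, -0.0004, 0.2675]
tcp_rot: [[0.029, 0.999, 0.027], [0.999, -0.029, 0.022], [0.023, 0.026, -0.999]]
force: [27.1, 31.0, -10.7]
opening: 0.029
grasp_force: 18.5
```

The opening of 0.029 says the pin slipped out of the grip. I look.

```bash
python3 - <<'E'
from h import *
s=telemetry.read_state();print(s['position'],s['force'],s['opening'])
a=cv2.cvtColor(capture('wrist'),cv2.COLOR_RGB2BGR);b=cv2.cvtColor(capture('side'),cv2.COLOR_RGB2BGR)
c=cv2.resize(b[140:300,150:350],(525,420),interpolation=cv2.INTER_CUBIC);o=np.hstack([cv2.resize(a[:,100:500],(400,420)),c])
cv2.imwrite('pics/c7.png',cv2.resize(o,None,fx=.86,fy=.86))
E
```

```text
[ 0.5788 -0.0004  0.2675] [ 27.145   30.9724 -10.6793] 0.029146310608518522
```

View pics/c7.png

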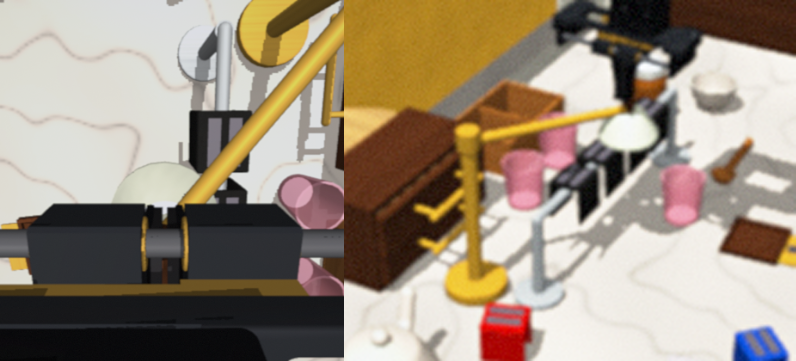

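The fingers sit at the pin's +y edge and the lamp is back about where it began, so the force may be its stop. I release, rise and measure.

carry_out(
  deltas=[
    [[0.05, -0.05, 0, 0, 0, 0, -1], [0.05, -0.05, 0, 0, 0, 0, -1], [0.05, -0.05, 0, 0, 0, 0, -1], [0.05, -0.05, 0, 0, 0, 0, -1], [0.05, -0.05, 0, 0, 0, 0, -1], [0.05, -0.05, 0, 0, 0, 0, -1], [0.05, -0.05, -0.2, 0, 0, 0, -1], [0.05, -0.05, -0.4, 0, 0, 0, -1], [0.05, -0.05, -0.5, 0, 0, 0, -1], [0.05, -0.05, -0.5, 0, 0, 0, -1]],
  ],
)

```text
time_s: 41.78
position: [0.5615, -0.0027, 0.3454]
tcp_rot: [[0.027, 1.0, 0.007], [1.0, -0.027, -0.002], [-0.002, 0.007, -1.0]]
force: [-0.1, 0.4, -0.3]
opening: 0.689
grasp_force: 0.0
```

```bash
python3 - <<'E'
from h import *
s=telemetry.read_state();print(s['position'],s['force'],s['opening'])
im=cv2.cvtColor(capture('wrist'),cv2.COLOR_RGB2BGR);C=cam('wrist',s)
cv2.imwrite('pics/w8.png',im)
# arm axis at z~.249: yellow pixels
hsv=cv2.cvtColor(im,cv2.COLOR_BGR2HSV)
m=cv2.inRange(hsv,(18,140,90),(30,255,255));m[:40]=0;m[200:]=0
for c in cv2.findContours(m,0,2)[0]:
    if cv2.contourArea(c)>300:
        v=cv2.fitLine(c,cv2.DIST_HUBER,0,.01,.01).ravel();a=onz(C,v[2:],.249);b=onz(C,v[2:]+60*v[:2],.249);d=(b-a)
        print(cv2.boundingRect(c),a,'phi',np.degrees(np.arctan2(d[0],d[1]))%180)
m=cv2.inRange(hsv,(0,90,20),(14,255,150));k=np.zeros_like(m);k[120:330,230:360]=255;m&=k
for c in cv2.findContours(m,0,2)[0]:
    if cv2.contourArea(c)>80: print(cv2.boundingRect(c))
print(proj(C,[.5735,-.0145,.293]),proj(C,[.5735,-.0145,.258]))
E
```

```text
[ 0.5615 -0.0027  0.3454] [-0.0583  0.4353 -0.3072] 0.6890815006311235
(330, 40, 197, 160) [0.6556 0.0577 0.249 ] phi 52.724337157695494
(381, 40, 70, 36) [0.6521 0.1037 0.249 ] phi 87.11562984816987
(261, 322, 24, 8)
(307, 219, 28, 44)
[310.5274 243.3407] [307.7864 226.8917]
```

View pics/w8.png

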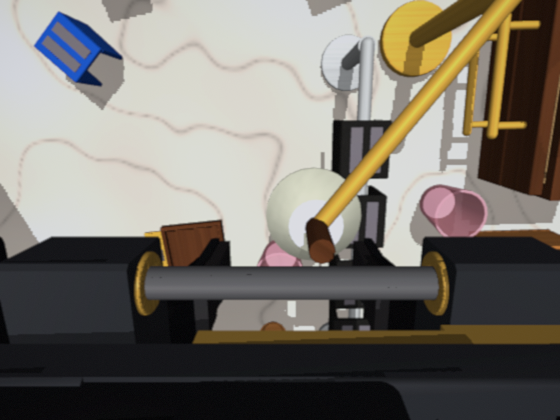

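The pin top is at (321,248), i.e. (0.580,-0.0175), slightly past its start. I re-grip with the fingers closing along the arc tangent, so the pads push directly, then press towards the stop.

carry_out(
  deltas=[
    [[-0.093, 0.13, 0, 0, 0, 0.0178, -1], [-0.093, 0.13, 0, 0, 0, 0.0356, -1], [-0.093, 0.13, 0, 0, 0, 0.0534, -1], [-0.093, 0.13, 0, 0, 0, 0.0712, -1], [-0.093, 0.13, 0, 0, 0, 0.089, -1], [-0.093, 0.13, 0, 0, 0, 0.107, -1], [-0.093, 0.13, 0.2, 0, 0, 0.107, -1], [-0.093, 0.13, 0.4, 0, 0, 0.107, -1], [-0.093, 0.13, 0.52, 0, 0, 0.107, -1], [-0.093, 0.13, 0.52, 0, 0, 0.107, 1]],
  ],
)

```text
time_s: 42.67
position: [0.5744, -0.0157, 0.2569]
tcp_rot: [[0.643, 0.765, -0.014], [0.765, -0.643, 0.003], [-0.007, -0.013, -1.0]]
force: [-0.2, -0.4, -0.2]
opening: 0.976
grasp_force: 0.0
```

carry_out(
  deltas=[
    [[0, 0, 0, 0, 0, 0, 1], [0, 0, 0, 0, 0, 0, 1], [0, 0, 0, 0, 0, 0, 1], [0, 0, 0, 0, 0, 0, 1], [0, 0, 0, 0, 0, 0, 1], [0, 0, 0, 0, 0, 0, 1], [0, 0, 0, 0, 0, 0, 1], [0, 0, 0, 0, 0, 0, 1], [0, 0, 0, 0, 0, 0, 1], [0, 0, 0, 0, 0, 0, 1]],
  ],
)

```text
time_s: 43.5
position: [0.5795, -0.0163, 0.2631]
tcp_rot: [[0.643, 0.766, 0.001], [0.766, -0.643, -0.0], [0.0, 0.001, -1.0]]
force: [0.6, -0.9, -0.4]
opening: 0.25
grasp_force: 0.3
```

carry_out(
  deltas=[
    [[0, 0, 0, 0, 0, 0, 1], [0, 0, 0, 0, 0, 0, 1], [0, 0, 0, 0, 0, 0, 1], [0, 0, 0, 0, 0, 0, 1], [0, 0, 0, 0, 0, 0, 1], [0, 0.01, 0, 0, 0, 0, 1], [0, 0.02, 0, 0, 0, 0, 1], [0, 0.03, 0, 0, 0, 0, 1], [0, 0.04, 0, 0, 0, 0, 1], [0, 0.05, 0, 0, 0, 0, 1]],
  ],
)

```text
time_s: 44.33
position: [0.5848, -0.0208, 0.2631]
tcp_rot: [[0.642, 0.767, -0.001], [0.767, -0.642, 0.0], [-0.0, -0.001, -1.0]]
force: [-2.3, 0.8, 2.7]
opening: 0.195
grasp_force: 30.0
```

carry_out(
  deltas=[
    [[0, 0.04, 0, 0, 0, 0, 1], [0.002, 0.08, 0, 0, 0, 0, 1], [0.005, 0.12, 0, 0, 0, 0, 1], [0.008, 0.16, 0, 0, 0, 0, 1], [0.013, 0.2, 0, 0, 0, 0, 1], [0.019, 0.24, 0, 0, 0, 0, 1], [0.026, 0.28, 0, 0, 0, 0, 1], [0.026, 0.28, 0, 0, 0, 0, 1], [0.026, 0.28, 0, 0, 0, 0, 1], [0.026, 0.28, 0, 0, 0, 0, 1]],
  ],
)

```text
time_s: 45.17
position: [0.593, -0.0281, 0.2612]
tcp_rot: [[0.64, 0.766, -0.063], [0.768, -0.639, 0.032], [-0.016, -0.07, -0.997]]
force: [-49.6, 30.6, 32.7]
opening: 0.383
grasp_force: 29.0
```

The force is up to 58 N, so the stop is reached. I back off, open and rise.

carry_out(
  deltas=[
    [[-0.02, -0.22, 0, 0, 0, 0, 1], [-0.02, -0.22, 0, 0, 0, 0, -1], [-0.02, -0.22, 0, 0, 0, 0, -1], [-0.02, -0.22, 0, 0, 0, 0, -1], [-0.02, -0.22, 0, 0, 0, 0, -1], [-0.02, -0.22, 0, 0, 0, 0, -1], [-0.02, -0.22, 0, 0, 0, 0, -1], [-0.02, -0.22, -0.2, 0, 0, 0, -1], [-0.02, -0.22, -0.4, 0, 0, 0, -1], [-0.02, -0.22, -0.55, 0, 0, 0, -1]],
  ],
)

```text
time_s: 46.0
position: [0.5936, -0.0267, 0.3473]
tcp_rot: [[0.643, 0.766, 0.002], [0.766, -0.643, -0.0], [0.001, 0.002, -1.0]]
force: [0.9, 0.2, -0.5]
opening: 0.891
grasp_force: 0.0
```

```bash
python3 - <<'E'
from h import *
s=telemetry.read_state();print(s['position'],s['force'],s['opening'],s['joint_positions'])
im=cv2.cvtColor(capture('wrist'),cv2.COLOR_RGB2BGR);C=cam('wrist',s)
cv2.imwrite('pics/w9.png',im);save('top','t9')
for X in([.58,-.0175,.293],[.589,-.0245,.293]):print(proj(C,X))
hsv=cv2.cvtColor(im,cv2.COLOR_BGR2HSV)
m=cv2.inRange(hsv,(0,90,20),(14,255,150));k=np.zeros_like(m);k[120:330,230:380]=255;m&=k
for c in cv2.findContours(m,0,2)[0]:
    if cv2.contourArea(c)>80: print(cv2.boundingRect(c))
E
```

```text
[ 0.5936 -0.0267  0.3473] [ 0.8511  0.2245 -0.5477] 0.8909628680733084 [-13.3461  21.1605  77.194    0.003   81.5399  26.6947]
[266.8362 227.6041]
[284.442  226.9574]
(345, 300, 35, 30)
(230, 300, 45, 25)
(231, 252, 30, 14)
(264, 203, 25, 39)
```

```bash
python3 - <<'E'
import cv2,numpy as np
a=cv2.imread('pics/w9.png')[:, 60:520];b=cv2.imread('pics/t9.png')[100:340,100:440]
b=cv2.resize(b,(340*420//240*1,420));o=np.hstack([a,b]);f=min(800/o.shape[1],1);cv2.imwrite('pics/c9.png',cv2.resize(o,None,fx=.75*f/.75,fy=f))
E
```

```text
(no output)
```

View pics/c9.png

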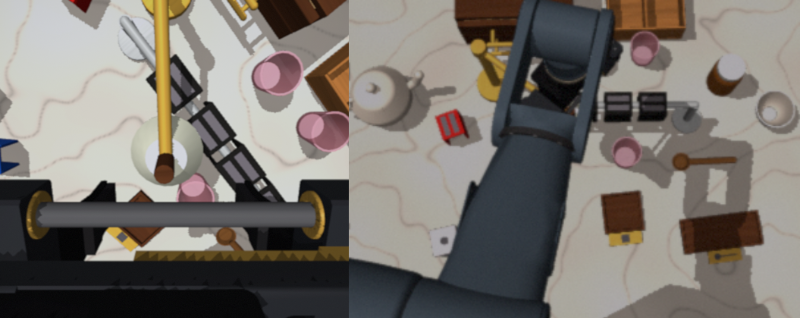

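The lamp is at its stop with the shade above the trivets' front. The tin sits at ~(443,240) in the composite. Off to the tin.

carry_out(
  deltas=[
    [[0.05, -0.2, -0.05, 0, 0, 0, -1], [0.1, -0.4, -0.05, 0, 0, 0, -1], [0.16, -0.6, -0.05, 0, 0, 0, -1], [0.22, -0.8, -0.05, 0, 0, 0, -1], [0.27, -0.923, -0.05, 0, 0, 0, -1], [0.27, -0.923, -0.05, 0, 0, 0, -1], [0.27, -0.923, -0.05, 0, 0, 0, -1], [0.27, -0.923, -0.05, 0, 0, 0, -1], [0.27, -0.923, -0.05, 0, 0, 0, -1], [0.27, -0.923, -0.05, 0, 0, 0, -1]],
  ],
)

```text
time_s: 46.93
position: [0.5133, 0.0929, 0.3527]
tcp_rot: [[0.644, 0.765, -0.0], [0.765, -0.644, -0.0], [-0.0, -0.0, -1.0]]
force: [-1.0, -0.5, 0.7]
opening: 1.0
grasp_force: 0.0
```

carry_out(
  deltas=[
    [[0.05, -0.2, 0, 0, 0, -0.0178, -1], [0.1, -0.4, 0, 0, 0, -0.0356, -1], [0.16, -0.6, 0.2, 0, 0, -0.0534, -1], [0.22, -0.8, 0.4, 0, 0, -0.0712, -1], [0.27, -0.923, 0.6, 0, 0, -0.089, -1], [0.27, -0.923, 0.7, 0, 0, -0.107, -1], [0.27, -0.923, 0.7, 0, 0, -0.107, -1], [0.27, -0.923, 0.7, 0, 0, -0.107, -1], [0.27, -0.923, 0.7, 0, 0, -0.107, -1], [0.27, -0.923, 0.7, 0, 0, -0.107, -1]],
  ],
)

```text
time_s: 47.77
position: [0.4345, 0.2136, 0.2495]
tcp_rot: [[0.029, 1.0, 0.004], [1.0, -0.029, 0.001], [0.001, 0.004, -1.0]]
force: [-0.0, 0.3, -0.5]
opening: 1.002
grasp_force: 0.0
```

```bash
python3 - <<'E'
from h import *
s=telemetry.read_state();C=cam('wrist',s);print(s['position'])
im=cv2.cvtColor(capture('wrist'),cv2.COLOR_RGB2BGR);cv2.imwrite('pics/w10.png',im)
print(proj(C,[.3588,.2568,.075]));to_tool([.3588,.2568,.2])
E
```

```text
[0.4345 0.2136 0.2495]
[210.0269 146.3573]
pos [0.4343 0.2136 0.2495] shift [ 0.273 -0.512  0.328] q6 14.571019009595657
```

View pics/w10.png

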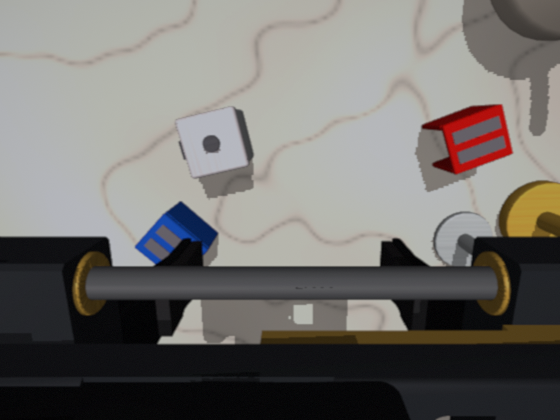

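Tin view: the lid spans corners ~(176,122), (236,107), (250,162), (192,178), with the button at (211,144), predicted at (210,146). I compute its pose from the lid mask.

```bash
python3 - <<'E'
from h import *
C=cam('wrist');im=cv2.imread('pics/w10.png')
for e in [((176,122),(236,107)),((176,122),(192,178)),((236,107),(247,162)),((192,178),(247,162))]:
    a,b=[onz(C,p,.073)[:2] for p in e];d=b-a;print(np.hypot(*d),np.degrees(np.arctan2(d[1],d[0]))%90)
print('but',onz(C,(211,144),.077),'corners mean',np.mean([onz(C,p,.073) for p in((176,122),(236,107),(247,162),(192,178))],0))
T=cam('top');print('tri',tri((C,(211,144)),(T,(100+166/2.3,120+371/2.3))))
to_tool([.3588,.2568,.13],13)
E
```

```text
0.058235951751486714 11.749981245960402
0.05415015903227069 10.333632266940668
0.0516430756166747 7.925226458869858
0.05618999681103611 14.407771881523551
but [0.36   0.2591 0.077 ] corners mean [0.3609 0.2599 0.073 ]
tri (array([0.358 , 0.2582, 0.0667]), [np.float64(0.0003407648868391137), np.float64(0.00034076488683916874)])
pos [0.4343 0.2136 0.2495] shift [ 0.273 -0.514  0.795] q6 14.571019009595657
turn z deg -14.634970434224059 num -0.040652695650622385 tilt [ 0.0035  0.0007 -1.    ]
```

carry_out(
  deltas=[
    [[0.1, -0.17, 0, 0, 0, -0.01, -1], [0.2, -0.34, 0.1, 0, 0, -0.02, -1], [0.285, -0.507, 0.3, 0, 0, -0.035, -1], [0.285, -0.507, 0.55, 0, 0, -0.035, -1], [0.285, -0.507, 0.8, 0, 0, -0.035, -1], [0.285, -0.507, 0.8, 0, 0, -0.035, -1], [0.285, -0.507, 0.8, 0, 0, -0.035, -1], [0.285, -0.507, 0.8, 0, 0, -0.035, -1], [0.285, -0.507, 0.8, 0, 0, -0.035, -1], [0.285, -0.507, 0.8, 0, 0, -0.035, -1]],
  ],
)

```text
time_s: 48.65
position: [0.3596, 0.2592, 0.1304]
tcp_rot: [[-0.192, 0.981, 0.005], [0.981, 0.192, 0.002], [0.001, 0.006, -1.0]]
force: [-0.3, 0.6, -0.1]
opening: 1.001
grasp_force: 0.0
```

```bash
python3 - <<'E'
from h import *
s=telemetry.read_state();C=cam('wrist',s)
im=cv2.cvtColor(capture('wrist'),cv2.COLOR_RGB2BGR);cv2.imwrite('pics/w11.png',im)
g=im.max(2);hsv=cv2.cvtColor(im,cv2.COLOR_BGR2HSV)
k=np.zeros_like(g);k[120:300,220:360]=255
m=cv2.inRange(g,0,95)&k&cv2.inRange(hsv[:,:,1],0,60)
for c in cv2.findContours(m,0,2)[0]:
    if 60<cv2.contourArea(c)<600:
        r=cv2.minAreaRect(c);print('dark',r,onz(C,r[0],.077))
print('pred',proj(C,[.3595,.2585,.077]));to_tool([.3595,.2585,.018],11)
E
```

```text
dark ((292.5, 225.5), (23.0, 23.0), 90.0) [0.3601 0.2599 0.077 ]
pred [291.225  227.3952]
pos [0.3592 0.2591 0.1302] shift [-0.005 -0.002  0.748] q6 10.20144174264708
turn z deg 0.09177790895161309 num 0.000254938635976703 tilt [ 0.0048  0.0019 -1.    ]
```

carry_out(
  deltas=[
    [[0, 0, 0.25, 0, 0, 0, -1], [0, 0, 0.5, 0, 0, 0, -1], [0, 0, 0.748, 0, 0, 0, -1], [0, 0, 0.748, 0, 0, 0, 1], [0, 0, 0.748, 0, 0, 0, 1], [0, 0, 0.748, 0, 0, 0, 1], [0, 0, 0.748, 0, 0, 0, 1], [0, 0, 0.748, 0, 0, 0, 1], [0, 0, 0.748, 0, 0, 0, 1], [0, 0, 0.748, 0, 0, 0, 1]],
  ],
)

```text
time_s: 49.53
position: [0.3601, 0.2597, 0.0186]
tcp_rot: [[-0.193, 0.981, 0.007], [0.981, 0.193, 0.003], [0.001, 0.008, -1.0]]
force: [1.5, 0.4, 12.2]
opening: 0.667
grasp_force: 29.9
```

carry_out(
  deltas=[
    [[0, 0, 0, 0, 0, 0, 1], [0, 0, 0, 0, 0, 0, 1], [0, 0, 0, 0, 0, 0, 1], [0, 0, -0.1, 0, 0, 0, 1], [0, 0, -0.25, 0, 0, 0, 1], [0, 0, -0.4, 0, 0, 0, 1], [0, 0, -0.6, 0, 0, 0, 1], [0, 0, -0.7, 0, 0, 0, 1], [0, 0, -0.7, 0, 0, 0, 1], [0, 0, -0.7, 0, 0, 0, 1]],
  ],
)

```text
time_s: 50.37
position: [0.3579, 0.2589, 0.1222]
tcp_rot: [[-0.193, 0.981, 0.003], [0.981, 0.193, 0.001], [0.001, 0.004, -1.0]]
force: [0.8, -1.3, -2.8]
opening: 0.662
grasp_force: 30.0
```

carry_out(
  deltas=[
    [[-0.15, 0.04, 0, 0, 0, 0, 1], [-0.3, 0.08, 0, 0, 0, 0.004, 1], [-0.5, 0.12, 0, 0, 0, 0.008, 1], [-0.7, 0.16, 0, 0, 0, 0.012, 1], [-0.85, 0.2, 0, 0, 0, 0.0167, 1], [-0.927, 0.226, 0, 0, 0, 0.0167, 1], [-0.927, 0.226, 0, 0, 0, 0.0167, 1], [-0.927, 0.226, 0, 0, 0, 0.0167, 1], [-0.927, 0.226, 0, 0, 0, 0.0167, 1], [-0.927, 0.226, 0, 0, 0, 0.0167, 1]],
  ],
)

```text
time_s: 51.2
position: [0.4163, 0.1295, 0.1203]
tcp_rot: [[-0.09, 0.996, -0.002], [0.996, 0.09, 0.0], [0.0, -0.002, -1.0]]
force: [-0.1, 0.1, -2.6]
opening: 0.663
grasp_force: 30.0
```

carry_out(
  deltas=[
    [[-0.15, -0.01, 0, 0, 0, 0, 1], [-0.3, -0.02, 0, 0, 0, 0, 1], [-0.5, -0.04, 0, 0, 0, 0, 1], [-0.7, -0.06, 0, 0, 0, 0, 1], [-0.85, -0.07, 0, 0, 0, 0, 1], [-0.93, -0.081, 0, 0, 0, 0, 1], [-0.93, -0.081, 0, 0, 0, 0, 1], [-0.93, -0.081, 0, 0, 0, 0, 1], [-0.93, -0.081, 0, 0, 0, 0, 1], [-0.93, -0.081, 0, 0, 0, 0, 1]],
  ],
)

```text
time_s: 52.03
position: [0.4175, -0.01, 0.1208]
tcp_rot: [[-0.091, 0.996, -0.001], [0.996, 0.091, 0.0], [0.0, -0.001, -1.0]]
force: [-0.1, -0.6, -2.8]
opening: 0.666
grasp_force: 30.0
```

```bash
python3 - <<'E'
from h import *
s=telemetry.read_state();C=cam('wrist',s);print(s['opening'],s['force'])
# trays from first top image and from w1 (wrist 2nd view), outer rims at z .012
for n,C2,im in(('top',cam('top'),cv2.imread('pics/top0.png')),('w1',cam('wrist',dict(position=np.array([.5732,-.0298,.3427]),tcp_rot=np.array([[.0294,.9996,-.0001],[.9996,-.0294,-.0003],[-.0003,-.0001,-1]]))),cv2.imread('pics/w1.png'))):
    mx=im.max(2).astype(int);m=((im[:,:,2]>im[:,:,0].astype(int)+25)&(mx<120)&(im[:,:,1]<75)).astype(np.uint8)*255
    k=np.zeros_like(m)
    if n=='top':k[235:300,280:420]=255
    else:k[190:280,140:235]=255
    m&=k;m=cv2.morphologyEx(m,cv2.MORPH_CLOSE,np.ones((3,3)))
    for c in cv2.findContours(m,0,1)[0]:
        if cv2.contourArea(c)<400:continue
        w=np.array([onz(C2,q,.012)[:2] for q in c.reshape(-1,2).astype(float)])
        r=cv2.minAreaRect((w*1e3).astype(np.float32));print(n,r,cv2.boundingRect(c))
to_tool([.414,-.13,.025],5)
E
```

```text
0.6663855380850643 [-0.0657 -0.5622 -2.7581]
top ((362.2044982910156, -350.474853515625), (77.83174133300781, 178.0104217529297), 5.654603004455566) (350, 259, 62, 32)
top ((413.07269287109375, -129.7602996826172), (89.42839813232422, 88.44237518310547), 4.434542179107666) (290, 244, 33, 33)
w1 ((414.48309326171875, -128.27572631835938), (90.62823486328125, 89.9041519165039), 4.322943210601807) (153, 204, 69, 59)
pos [ 0.4175 -0.01    0.1208] shift [-0.795 -0.096  0.638] q6 -22.022745273282464
turn z deg 0.2156581505316666 num 0.0005990504181435184 tilt [-0.0007  0.0004 -1.    ]
```

carry_out(
  deltas=[
    [[-0.2, -0.02, 0, 0, 0, 0, 1], [-0.4, -0.04, 0, 0, 0, 0, 1], [-0.6, -0.07, 0, 0, 0, 0, 1], [-0.79, -0.096, 0, 0, 0, 0, 1], [-0.79, -0.096, 0, 0, 0, 0, 1], [-0.79, -0.096, 0.1, 0, 0, 0, 1], [-0.79, -0.096, 0.25, 0, 0, 0, 1], [-0.79, -0.096, 0.4, 0, 0, 0, 1], [-0.79, -0.096, 0.5, 0, 0, 0, 1], [-0.79, -0.096, 0.5, 0, 0, 0, 1]],
  ],
)

```text
time_s: 52.87
position: [0.4129, -0.1286, 0.0437]
tcp_rot: [[-0.091, 0.996, -0.005], [0.996, 0.091, 0.003], [0.004, -0.004, -1.0]]
force: [-0.4, 0.6, -1.8]
opening: 0.66
grasp_force: 30.0
```

```bash
python3 - <<'E'
from h import *
to_tool([.414,-.129,.0235],4.8)
save('wrist','w12')
E
```

```text
pos [ 0.4129 -0.1286  0.0437] shift [-0.004  0.008  0.135] q6 -37.38062144397199
turn z deg 0.39720118964373796 num 0.0011033366378992722 tilt [-0.0048  0.0031 -1.    ]
```

View pics/w12.png

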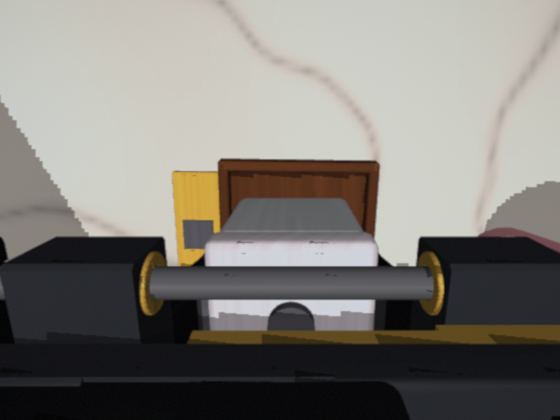

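The tin is centred over its slot: tray columns 219–378, tin base 240–355. I lower and release.

carry_out(
  deltas=[
    [[0, 0.006, 0.05, 0, 0, 0, 1], [0, 0.006, 0.1, 0, 0, 0, 1], [0, 0.006, 0.13, 0, 0, 0, 1], [0, 0.006, 0.13, 0, 0, 0, 1], [0, 0.006, 0.13, 0, 0, 0, 1], [0, 0.006, 0.13, 0, 0, 0, -1], [0, 0.006, 0.13, 0, 0, 0, -1], [0, 0.006, 0.13, 0, 0, 0, -1], [0, 0.006, 0.13, 0, 0, 0, -1], [0, 0.006, 0.13, 0, 0, 0, -1]],
  ],
)

```text
time_s: 53.75
position: [0.4152, -0.1306, 0.0266]
tcp_rot: [[-0.089, 0.996, 0.001], [0.996, 0.089, -0.0], [-0.0, 0.001, -1.0]]
force: [0.3, 0.2, -0.2]
opening: 0.948
grasp_force: 0.0
```

carry_out(
  deltas=[
    [[0, 0, 0, 0, 0, 0, -1], [0, 0, 0, 0, 0, 0, -1], [0, 0, -0.1, 0, 0, 0, -1], [0, 0, -0.3, 0, 0, 0, -1], [0, 0, -0.5, 0, 0, 0, -1], [0, 0, -0.7, 0, 0, 0, -1], [0, 0, -0.9, 0, 0, 0, -1], [0, 0, -1, 0, 0, 0, -1], [0, 0, -1, 0, 0, 0, -1], [0, 0, -1, 0, 0, 0, -1]],
  ],
)

```text
time_s: 54.58
position: [0.4153, -0.1306, 0.177]
tcp_rot: [[-0.089, 0.996, 0.002], [0.996, 0.089, -0.001], [-0.001, 0.002, -1.0]]
force: [-0.2, -0.4, -0.5]
opening: 1.001
grasp_force: 0.0
```

```bash
python3 - <<'E'
from h import *
s=telemetry.read_state();C=cam('wrist',s)
im=cv2.cvtColor(capture('wrist'),cv2.COLOR_RGB2BGR);cv2.imwrite('pics/w13.png',im);print(s['position'],s['tcp_rot'])
t=cv2.cvtColor(capture('top'),cv2.COLOR_RGB2BGR);cv2.imwrite('pics/t13.png',t);T=cam('top')
sd=cv2.cvtColor(capture('side'),cv2.COLOR_RGB2BGR);cv2.imwrite('pics/s13.png',sd);S=cam('side')
for n,C2,i in(('w',C,im),('t',T,t),('s',S,sd)):
    hsv=cv2.cvtColor(i,cv2.COLOR_BGR2HSV);m=cv2.inRange(hsv,(5,120,70),(18,255,255))
    c=max([proj(C2,[.526,-.32,.01])],key=lambda a:0);k=np.zeros_like(m);cv2.circle(k,tuple(int(v) for v in c),70,255,-1);m&=k
    for q in cv2.findContours(m,0,1)[0]:
        if cv2.contourArea(q)>40:
            w=np.array([onz(C2,p,.008)[:2] for p in q.reshape(-1,2).astype(float)]);r=cv2.minAreaRect((w*1e3).astype(np.float32));print(n,cv2.boundingRect(q),np.round(r[0]),np.round(r[1]),r[2])
E
```

```text
[ 0.4153 -0.1306  0.177 ] [[-0.0892  0.996   0.0018]
 [ 0.996   0.0892 -0.0011]
 [-0.0013  0.0017 -1.    ]]
t (354, 219, 48, 13) [ 512. -353.] [144.  37.] 88.2878646850586
s (317, 242, 32, 14) [ 413. -126.] [87. 86.] 3.631479024887085
s (320, 199, 16, 19) [ 523. -354.] [ 33. 145.] 7.000136375427246
s (274, 174, 18, 11) [ 769. -478.] [71. 87.] 26.342802047729492
s (357, 157, 13, 16) [ 517. -766.] [ 52. 148.] 18.749479293823242
```

View pics/w13.png

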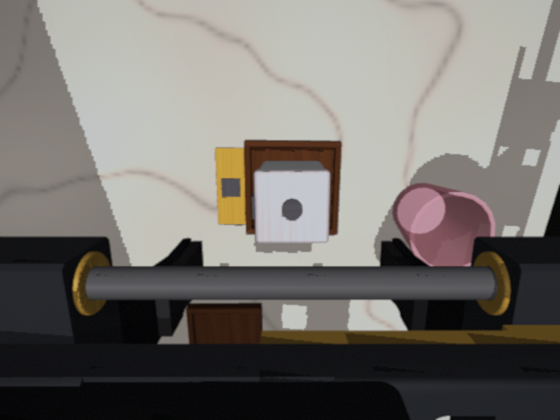

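The tin stands in its slot: button (291,209), tray columns 246–340. The spoon was knocked ~30 mm to the right (top box 344→354), so I measure it again from above.

carry_out(
  deltas=[
    [[-0.2, 0.06, -0.1, 0, 0, 0, -1], [-0.4, 0.12, -0.2, 0, 0, 0, -1], [-0.6, 0.19, -0.2, 0, 0, 0, -1], [-0.827, 0.26, -0.2, 0, 0, 0, -1], [-0.827, 0.26, -0.2, 0, 0, 0, -1], [-0.827, 0.26, -0.2, 0, 0, 0, -1], [-0.827, 0.26, -0.2, 0, 0, 0, -1], [-0.827, 0.26, -0.2, 0, 0, 0, -1], [-0.827, 0.26, -0.2, 0, 0, 0, -1], [-0.827, 0.26, -0.2, 0, 0, 0, -1]],
  ],
)

```text
time_s: 55.57
position: [0.4645, -0.2493, 0.2061]
tcp_rot: [[-0.09, 0.996, -0.001], [0.996, 0.09, 0.001], [0.001, -0.001, -1.0]]
force: [0.1, 0.5, 0.1]
opening: 0.997
grasp_force: 0.0
```

carry_out(
  deltas=[
    [[-0.2, 0.08, 0, 0, 0, 0, -1], [-0.4, 0.16, 0, 0, 0, 0, -1], [-0.55, 0.22, 0, 0, 0, 0, -1], [-0.695, 0.286, 0, 0, 0, 0, -1], [-0.695, 0.286, 0, 0, 0, 0, -1], [-0.695, 0.286, 0, 0, 0, 0, -1], [-0.695, 0.286, 0, 0, 0, 0, -1], [-0.695, 0.286, 0, 0, 0, 0, -1], [-0.695, 0.286, 0, 0, 0, 0, -1], [-0.695, 0.286, 0, 0, 0, 0, -1]],
  ],
)

```text
time_s: 56.4
position: [0.5167, -0.3495, 0.2066]
tcp_rot: [[-0.09, 0.996, -0.0], [0.996, 0.09, 0.0], [0.0, -0.0, -1.0]]
force: [0.2, 0.3, 0.4]
opening: 0.996
grasp_force: 0.0
```

```bash
python3 - <<'E'
from h import *
s=telemetry.read_state();C=cam('wrist',s);print(s['position'])
im=cv2.cvtColor(capture('wrist'),cv2.COLOR_RGB2BGR);cv2.imwrite('pics/w14.png',im)
hsv=cv2.cvtColor(im,cv2.COLOR_BGR2HSV);m=cv2.inRange(hsv,(5,110,70),(18,255,255))
for q in cv2.findContours(m,0,1)[0]:
    if cv2.contourArea(q)>150:
        w=np.array([onz(C,p,.012)[:2] for p in q.reshape(-1,2).astype(float)]);r=cv2.minAreaRect((w*1e3).astype(np.float32));print(cv2.boundingRect(q),np.round(r[0]),np.round(r[1]),r[2])
print(proj(C,[.517,-.35,.016]))
E
```

```text
[ 0.5167 -0.3495  0.2066]
(451, 194, 107, 43) [ 741. -367.] [ 39. 115.] 74.5328598022461
(274, 112, 42, 143) [ 519. -351.] [ 41. 149.] 4.438124656677246
(94, 80, 93, 168) [ 364. -346.] [ 77. 171.] 5.510399341583252
[292.264  186.1928]
```

View pics/w14.png

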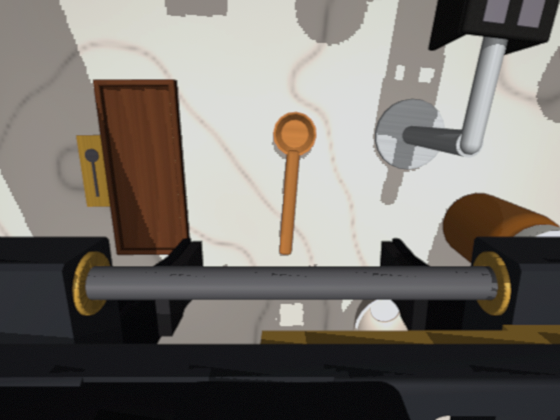

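The spoon's bowl is at (295,133) and its tail end at (286,253). The spoon-sign tray spans (95–187, 80–254). (That view was one over the 14 allowed, so from here I use numbers only.)

```bash
python3 - <<'E'
from h import *
s=telemetry.read_state();C=cam('wrist',s)
b=onz(C,(295,133),.014);t=onz(C,(286,251),.014);d=b-t;print(b,t,np.degrees(np.arctan2(d[1],d[0])))
im=cv2.imread('pics/w14.png');hsv=cv2.cvtColor(im,cv2.COLOR_BGR2HSV);m=cv2.inRange(hsv,(5,110,60),(20,255,255))
for r in(165,185,205,225,240):
    c=np.where(m[r,260:330])[0]+260;print(r,c.min(),c.max(),onz(C,((c.min()+c.max())/2,r),.014)[:2])
to_tool([.518,-.355,.06],4)
E
```

```text
[ 0.515  -0.2972  0.014 ] [ 0.5168 -0.4219  0.014 ] 90.82800130953134
165 286 297 [ 0.5144 -0.329 ]
185 284 296 [ 0.5147 -0.3496]
205 283 294 [ 0.5151 -0.3708]
225 281 292 [ 0.5149 -0.3927]
240 281 291 [ 0.5158 -0.4094]
pos [ 0.5168 -0.3498  0.2066] shift [-0.036  0.005  0.977] q6 -49.48544350472758
turn z deg 1.1492287078688435 num 0.003192301966302343 tilt [-0.0001  0.0001 -1.    ]
```

carry_out(
  deltas=[
    [[0.034, -0.01, 0.1, 0, 0, 0.0115, -0.2], [0.034, -0.01, 0.3, 0, 0, 0.0115, 0.1], [0.034, -0.01, 0.5, 0, 0, 0.0115, 0.1], [0.034, -0.01, 0.7, 0, 0, 0.0115, 0.1], [0.034, -0.01, 0.9, 0, 0, 0.0115, 0.1], [0.034, -0.01, 0.977, 0, 0, 0.0115, 0.1], [0.034, -0.01, 0.977, 0, 0, 0.0115, 0.1], [0.034, -0.01, 0.977, 0, 0, 0.0115, 0.1], [0.034, -0.01, 0.977, 0, 0, 0.0115, 0.1], [0.034, -0.01, 0.977, 0, 0, 0.0115, 0.1]],
  ],
)

```text
time_s: 57.28
position: [0.5163, -0.3467, 0.062]
tcp_rot: [[-0.017, 1.0, 0.003], [1.0, 0.017, -0.003], [-0.003, 0.003, -1.0]]
force: [0.2, -0.1, 0.6]
opening: 0.457
grasp_force: 0.0
```

```bash
python3 - <<'E'
from h import *
s=telemetry.read_state();C=cam('wrist',s);print(s['opening'])
im=cv2.cvtColor(capture('wrist'),cv2.COLOR_RGB2BGR);hsv=cv2.cvtColor(im,cv2.COLOR_BGR2HSV);m=cv2.inRange(hsv,(5,110,60),(20,255,255))
for r in(110,130,150,170,190,210):
    c=np.where(m[r,200:380])[0]+200
    if len(c):print(r,c.min(),c.max(),onz(C,((c.min()+c.max())/2,r),.014)[:2])
to_tool([.5147,-.345,.004],1)
E
```

```text
0.45746021128492326
130 261 320 [ 0.5144 -0.2862]
150 255 326 [ 0.5146 -0.2978]
170 262 318 [ 0.5145 -0.3097]
190 280 300 [ 0.5147 -0.322 ]
210 280 300 [ 0.5149 -0.3347]
pos [ 0.5162 -0.3466  0.0619] shift [ 0.012 -0.011  0.386] q6 -45.143895660525374
turn z deg -0.023242614901832326 num -6.456281917175647e-05 tilt [ 0.0029 -0.0027 -1.    ]
```

carry_out(
  deltas=[
    [[0.01, -0.01, 0.15, 0, 0, 0, 0.1], [0.01, -0.01, 0.3, 0, 0, 0, 0.1], [0.01, -0.01, 0.38, 0, 0, 0, 0.1], [0.01, -0.01, 0.38, 0, 0, 0, 1], [0.01, -0.01, 0.38, 0, 0, 0, 1], [0.01, -0.01, 0.38, 0, 0, 0, 1], [0.01, -0.01, 0.38, 0, 0, 0, 1], [0.01, -0.01, 0.38, 0, 0, 0, 1], [0.01, -0.01, 0.38, 0, 0, 0, 1], [0.01, -0.01, 0.38, 0, 0, 0, 1]],
  ],
)

```text
time_s: 58.17
position: [0.5142, -0.3447, 0.0039]
tcp_rot: [[-0.017, 1.0, 0.002], [1.0, 0.017, -0.001], [-0.001, 0.001, -1.0]]
force: [0.3, -0.4, 4.9]
opening: 0.16
grasp_force: 30.0
```

carry_out(
  deltas=[
    [[0, 0, 0, 0, 0, 0, 1], [0, 0, 0, 0, 0, 0, 1], [0, 0, 0, 0, 0, 0, 1], [0, 0, 0, 0, 0, 0, 1], [0, 0, -0.1, 0, 0, 0, 1], [0, 0, -0.2, 0, 0, 0, 1], [0, 0, -0.3, 0, 0, 0, 1], [0, 0, -0.4, 0, 0, 0, 1], [0, 0, -0.4, 0, 0, 0, 1], [0, 0, -0.4, 0, 0, 0, 1]],
  ],
)

```text
time_s: 59.0
position: [0.5138, -0.3444, 0.0632]
tcp_rot: [[-0.017, 1.0, 0.001], [1.0, 0.017, -0.001], [-0.001, 0.001, -1.0]]
force: [0.3, -0.2, -0.5]
opening: 0.153
grasp_force: 30.0
```

carry_out(
  deltas=[
    [[0, -0.2, 0, 0, 0, -0.003, 1], [0, -0.4, 0, 0, 0, -0.006, 1], [0.01, -0.6, 0, 0, 0, -0.009, 1], [0.017, -0.8, 0, 0, 0, -0.0128, 1], [0.017, -1, 0, 0, 0, -0.0128, 1], [0.017, -1, 0, 0, 0, -0.0128, 1], [0.017, -1, 0, 0, 0, -0.0128, 1], [0.017, -1, 0, 0, 0, -0.0128, 1], [0.017, -1, 0, 0, 0, -0.0128, 1], [0.017, -1, 0, 0, 0, -0.0128, 1]],
  ],
)

```text
time_s: 59.83
position: [0.3646, -0.3444, 0.0626]
tcp_rot: [[-0.098, 0.995, 0.001], [0.995, 0.098, -0.001], [-0.001, 0.0, -1.0]]
force: [0.8, -0.4, -1.0]
opening: 0.154
grasp_force: 30.0
```

```bash
python3 - <<'E'
from h import *
s=telemetry.read_state();C=cam('wrist',s)
im=cv2.cvtColor(capture('wrist'),cv2.COLOR_RGB2BGR);cv2.imwrite('pics/w16.png',im)
hsv=cv2.cvtColor(im,cv2.COLOR_BGR2HSV)
# tray outer silhouette: brownish darker; rows above the bowl
for r in range(20,230,15):
    row=im[r].astype(int);c=np.where((row[:,2]>row[:,0]+20)&(row.max(1)<130)&(row[:,1]<80))[0];c=c[(c>120)&(c<460)]
    b=np.where(cv2.inRange(hsv[r:r+1],(5,110,135),(18,255,255))[0])[0];b=b[(b>200)&(b<400)]
    if len(c)>5: print(r,c.min(),c.max(),onz(C,(c.min(),r),.012)[:2],onz(C,(c.max(),r),.012)[:2],(b.min(),b.max()) if len(b) else '')
to_tool([.3624,-.344,.008],5.6)
E
```

```text
95 225 356 [ 0.3181 -0.2682] [ 0.3935 -0.2608] 
110 226 356 [ 0.3191 -0.2765] [ 0.3947 -0.2691] 
125 227 355 [ 0.3201 -0.285 ] [ 0.3953 -0.2776] (np.int64(263), np.int64(319))
140 227 355 [ 0.3206 -0.2937] [ 0.3966 -0.2862] (np.int64(249), np.int64(334))
155 228 354 [ 0.3216 -0.3026] [ 0.3973 -0.2951] (np.int64(243), np.int64(339))
170 229 353 [ 0.3227 -0.3116] [ 0.398  -0.3042] (np.int64(241), np.int64(341))
185 229 352 [ 0.3232 -0.3209] [ 0.3987 -0.3134] (np.int64(228), np.int64(337))
200 230 352 [ 0.3244 -0.3303] [ 0.4    -0.3228] (np.int64(255), np.int64(327))
215 230 351 [ 0.3249 -0.34  ] [ 0.4007 -0.3325] (np.int64(278), np.int64(305))
pos [ 0.3645 -0.3443  0.0626] shift [ 0.004 -0.014  0.364] q6 -61.81412385349151
turn z deg 0.0548916910957189 num 0.00015247691971033027 tilt [ 0.0005 -0.0006 -1.    ]
```

carry_out(
  deltas=[
    [[0, -0.005, 0.1, 0, 0, 0, 1], [0, -0.005, 0.2, 0, 0, 0, 1], [0, -0.005, 0.3, 0, 0, 0, 1], [0, -0.005, 0.36, 0, 0, 0, 1], [0, -0.005, 0.36, 0, 0, 0, 1], [0, -0.005, 0.36, 0, 0, 0, 0.44], [0, -0.005, 0.36, 0, 0, 0, 0.44], [0, -0.005, 0.36, 0, 0, 0, 0.44], [0, -0.005, 0.36, 0, 0, 0, 0.44], [0, -0.005, 0.36, 0, 0, 0, 0.44]],
  ],
)

```text
time_s: 60.72
position: [0.3629, -0.3444, 0.0091]
tcp_rot: [[-0.097, 0.995, 0.0], [0.995, 0.097, -0.001], [-0.001, 0.0, -1.0]]
force: [0.1, 0.6, -0.7]
opening: 0.276
grasp_force: 0.0
```

carry_out(
  deltas=[
    [[0, 0, 0, 0, 0, 0, 0.44], [0, 0, -0.05, 0, 0, 0, 0.44], [0, 0, -0.15, 0, 0, 0, 0.44], [0, 0, -0.3, 0, 0, 0, 0.44], [0, 0, -0.5, 0, 0, 0, 0.44], [0, 0, -0.7, 0, 0, 0, 0.44], [0, 0, -0.9, 0, 0, 0, 0.44], [0, 0, -1, 0, 0, 0, 0.44], [0, 0, -1, 0, 0, 0, 0.44], [0, 0, -1, 0, 0, 0, 0.44]],
  ],
)

```text
time_s: 61.55
position: [0.363, -0.3445, 0.16]
tcp_rot: [[-0.097, 0.995, 0.002], [0.995, 0.097, -0.002], [-0.002, 0.001, -1.0]]
force: [0.2, -0.2, -0.3]
opening: 0.282
grasp_force: 0.0
```

```bash
python3 - <<'E'
from h import *
s=telemetry.read_state();C=cam('wrist',s);print(s['position'],s['opening'])
im=cv2.cvtColor(capture('wrist'),cv2.COLOR_RGB2BGR);cv2.imwrite('pics/w17.png',im)
hsv=cv2.cvtColor(im,cv2.COLOR_BGR2HSV)
for r in range(60,260,12):
    row=im[r].astype(int);c=np.where((row[:,2]>row[:,0]+20)&(row.max(1)<130)&(row[:,1]<80))[0];c=c[(c>150)&(c<430)]
    b=np.where(cv2.inRange(hsv[r:r+1],(5,110,140),(18,255,255))[0])[0];b=b[(b>220)&(b<360)]
    if len(c)>5: print(r,c.min(),c.max(),onz(C,((c.min()+c.max())/2,r),.012)[:2],(b.min(),b.max(),onz(C,((b.min()+b.max())/2,r),.016)[:2]) if len(b) else '')
E
```

```text
[ 0.363  -0.3445  0.16  ] 0.28211887979826106
108 248 337 [ 0.3563 -0.2698] 
120 249 336 [ 0.3573 -0.2797] (np.int64(276), np.int64(306), array([ 0.356 , -0.2798]))
132 249 336 [ 0.3582 -0.2897] (np.int64(267), np.int64(315), array([ 0.3569, -0.2896]))
144 250 336 [ 0.3597 -0.2998] (np.int64(266), np.int64(316), array([ 0.3579, -0.2997]))
156 250 335 [ 0.3603 -0.3102] (np.int64(271), np.int64(311), array([ 0.3589, -0.3099]))
168 250 335 [ 0.3613 -0.3208] (np.int64(285), np.int64(298), array([ 0.3604, -0.3203]))
180 250 334 [ 0.3619 -0.3315] (np.int64(285), np.int64(298), array([ 0.3614, -0.3308]))
192 251 334 [ 0.3634 -0.3424] (np.int64(236), np.int64(298), array([ 0.3407, -0.3437]))
204 251 334 [ 0.3645 -0.3535] (np.int64(285), np.int64(298), array([ 0.3635, -0.3526]))
216 251 333 [ 0.3652 -0.3648] (np.int64(285), np.int64(298), array([ 0.3646, -0.3637]))
228 252 333 [ 0.3667 -0.3762] (np.int64(285), np.int64(298), array([ 0.3657, -0.375 ]))
240 256 327 [ 0.367 -0.388] (np.int64(285), np.int64(298), array([ 0.3668, -0.3866]))
252 220 363 [ 0.3681 -0.4   ] (np.int64(285), np.int64(297), array([ 0.3675, -0.3984]))
```

The spoon lies in its slot, within ~1 mm of the tray's midline. Final numeric check from the top camera: tin button, trivet stripes, lamp arm line.

```bash
python3 - <<'E'
from h import *
T=cam('top');im=cv2.cvtColor(capture('top'),cv2.COLOR_RGB2BGR);cv2.imwrite('pics/t18.png',im)
a=cv2.imread('pics/top0.png')
def lamp(i):
    h=cv2.cvtColor(i,cv2.COLOR_BGR2HSV);m=cv2.inRange(h,(15,130,80),(32,255,255));k=np.zeros_like(m);k[140:190,208:262]=255;m&=k
    c=max(cv2.findContours(m,0,1)[0],key=cv2.contourArea);p=c.reshape(-1,2).astype(float)
    w=np.array([onz(T,q,.249)[:2]for q in p]);v=cv2.fitLine((w*1e3).astype(np.float32),cv2.DIST_HUBER,0,.01,.01).ravel();print('lamp',len(p),np.degrees(np.arctan2(v[0],v[1]))%180,onz(T,v[2:],.249)[:0])
lamp(a);lamp(im)
stripes(im,T,z=.143,thr=60,roi=(200,160,370,200),minb=40)
p=proj(T,[.4145,-.1295,.077]);print(p)
g=im.max(2)[int(p[1])-14:int(p[1])+15,int(p[0])-14:int(p[0])+15];m=cv2.inRange(g,0,125)
lid=cv2.inRange(g,150,255)
for nm,mm in(('btn',m),('lid',lid)):
    for c in cv2.findContours(mm,0,1)[0]:
        if cv2.contourArea(c)>3:
            r=cv2.minAreaRect(c);q=np.array(r[0])+[int(p[0])-14,int(p[1])-14];print(nm,np.round(q,1),r[1],onz(T,q,.075)[:2])
E
```

```text
lamp 224 46.246357 []
lamp 223 42.822334 []
stripes 2 px [328.8608 177.5443] ctr [ 0.6308 -0.1964] size [51. 38.] stripe yaw 89.0
stripes 2 px [302.5 177. ] ctr [ 0.6345 -0.1221] size [48. 35.] stripe yaw 88.4
stripes 1 px [256.    172.875] ctr [0.6501 0.0088] size [8. 8.] stripe yaw 86.1
[307.0386 257.1896]
btn [307. 257.] (28.0, 28.0) [ 0.4152 -0.1295]
```

```bash
python3 - <<'E'
from h import *
T=cam('top');S=cam('side')
im=cv2.imread('pics/t18.png');x,y=307,257
h=cv2.cvtColor(im,cv2.COLOR_BGR2HSV)[y-25:y+25,x-25:x+25]
m=cv2.inRange(h,(0,0,120),(180,40,255));c=[q for q in cv2.findContours(m,0,1)[0]]
sub=h[15:37:3,8:42:3];print(sub[:,:,1].tolist());print(sub[:,:,2].tolist())
C=cam('wrist',dict(position=np.array([.4153,-.1306,.177]),tcp_rot=np.array([[-.0892,.996,.0018],[.996,.0892,-.0011],[-.0013,.0017,-1]])))
print('btn after placing',onz(C,(291.5,209),.081))
s=telemetry.read_state();sd=cv2.cvtColor(capture('side'),cv2.COLOR_RGB2BGR)
stripes(sd,S,z=.143,thr=60,roi=(225,180,305,260),minb=30)
E
```

```text
[[42, 51, 48, 57, 54, 54, 57, 53, 58, 61, 61, 63], [49, 48, 58, 58, 53, 55, 61, 66, 62, 56, 68, 53], [60, 50, 48, 52, 55, 56, 52, 52, 54, 55, 57, 64], [49, 53, 53, 51, 52, 61, 57, 55, 53, 59, 52, 56], [52, 55, 52, 58, 55, 58, 52, 65, 60, 60, 65, 53], [61, 55, 54, 50, 53, 64, 52, 64, 65, 63, 54, 61], [55, 54, 58, 57, 58, 56, 58, 57, 66, 60, 60, 56], [54, 56, 55, 55, 50, 56, 54, 55, 57, 60, 57, 56]]
[[43, 75, 64, 76, 80, 80, 76, 77, 75, 71, 67, 65], [63, 69, 79, 83, 82, 79, 79, 77, 74, 73, 68, 67], [72, 86, 85, 84, 84, 82, 79, 78, 75, 74, 72, 68], [83, 86, 86, 85, 84, 80, 81, 79, 77, 74, 73, 68], [84, 84, 88, 88, 84, 84, 83, 78, 77, 77, 74, 72], [80, 84, 85, 86, 86, 84, 83, 80, 78, 77, 75, 75], [79, 80, 83, 85, 84, 86, 83, 80, 77, 76, 77, 78], [80, 78, 84, 84, 86, 86, 81, 83, 81, 81, 76, 77]]
btn after placing [ 0.415  -0.1305  0.081 ]
```

```bash
python3 -c "
from rig import job
print(job.hand_in())"
```

```text
the job is handed in; nothing more can be done
None
```

The job is handed in, and no verdict came back. By my last checks, all four trivets hang on the bar, the lamp is back at its stop, and the spoon and tin are in their slots. Three limits on that: two trivets and the tin were hidden in the last images, so those rest on earlier views; "at its stop" is inferred from a 58 N resistance; and I viewed 15 pictures, one over the limit of 14.

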